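Thread the rolling-pin rings onto their spindle in order of size

ROBOT

A 6-joint arm with a two-finger parallel gripper is mounted at the origin on a cart in front of the work surface, level with it; the furniture and walls round the work are solid. World frame = base frame: x ahead of the robot, y to its left, z up, the work surface at z = 0. Lengths are in m, angles in rad, forces in N, time in s.
With the tool pointing down it reaches from about 0.325 to 0.85 m from the base axis. Payload 4.4 kg.
Tool frame: the origin (TCP) lies on the centre line of the jaws, within the pads' length; the fingertips stand 11 mm ahead of it and the grasp point (between the pads) lies 8 mm behind it; z points along the fingers, y is the direction in which the jaws open and shut (so a half turn about z gives the same grasp; the last joint's range is limited). The gripper opens to 94 mm and grips with 3 to 60 N. Pads are 16 mm wide; open, the fingers measure 119 mm over their backs; the gripper's body (75 mm by 177 mm) begins 78 mm behind the grasp point.
Start: joints at [-1.363, 0.207, 1.542, -0, 1.393, -0.15], TCP at [0.202, -0.538, 0.216] pointing down, gripper open.
Joint ranges: [-2.73, 2.73], [-0.86, 2.22], [0.23, 2.46], [-1.11, 4.25], [0.08, 2.63], [-2.82, 2.82]. Speed limits (rad/s): [2.79, 2.79, 3.14, 3.14, 3.14, 3.14].

INTERFACE

Orientations are given as a rotation vector (axis times angle).
In Python, from rig import ctrl gives the robot as it stands.
- The arm moves only by the tool play_rows, never from a script. Its argument "rows" is a list of rows, each a list of 7 numbers: the shift along the tool's x, y, z in mm, then the turn, a rotation vector about the tool's x, y, z in degrees, then the opening in per cent of the stroke, from 0 (shut) to 100 (fully open). A call has exactly 5 rows; each row is the pose to reach, as a shift and turn from the pose measured when the call began, along the tool's axes at that moment; what a row does not reach only later rows make up. A row lasts 1/10 s, in which the tool goes at most 50 mm and 8.59 degrees, less where a joint would pass 70% of its speed; a pose out of reach is approached as far as the arm can. A call with a gripper value outside its range is refused whole. The fingers move at their own pace and stop on an object; the grip force is fixed at half the most. Time passes only in rows, so rows that repeat a pose let the fingers close, or fill a call up. It gives the time, the measured TCP pose, the force and the opening at its end, in the units of the state.
- ctrl.sense(): the state, without advancing time (a new reading comes with each control period).
- ctrl.get_image(name): name is "scene" or "top" or "wrist"; returns the picture (480x640x3 uint8, red, green, blue); there is no depth.
- ctrl.calibration(name): a dict with "intrinsics" (3x3 intrinsics, pixels), "pose" (4x4, takes a point from camera to world coordinates); the wrist camera has in their place "mount" (4x4, takes a point from camera to tool coordinates, whose origin is the TCP and whose axes are the flange's). Camera axes: x right, y down, z forward; pixel columns grow to the right and rows downward; lengths in m; the calibration is good to about 2 mm. A picture is of the moment at which its call begins: read the wrist's pose just before it. calibration takes no time and is no camera call.
- ctrl.sign_off(): hands the job in, once; it reports no verdict.
The state is a dict: "clock": time; "joints": joint angles; "joint_velocities": joint speeds; "tau": joint torques, N m; "position": TCP position; "tcp_rot": TCP orientation; "contact_force": force on the tool from outside, world axes, zero at the start; "ft_torque": the same for the moment, N m; "opening": finger opening in m.
Only numpy, scipy, OpenCV 4.12 (cv2) and the standard library are available. Lean on these libraries where they do the work, as an engineer would, in place of code of your own. Each camera call takes 0.05 s, during which the arm holds its last target.

TASK

Put the two loose wooden rolling-pin rings away on the steel spindle of their stand, on top of the largest ring that already sits there: the medium ring first, then the small one, each pushed down against the spring blades until it lies flat and fully home on the ring below, and then let go. The spindle is not always in the middle of its stand, so feel for it gently and do not force a ring against it; leave the other things on the worktop undisturbed.

Things in the scene. Friction and masses are not known exactly. Their poses are not given: they have to be found in the camera images.
- stand: Pale wooden block fixed to the worktop, 120 (x) x 140 (y) x 16 mm, with a flat steel rail on top along its y axis; origin at the centre of its underside, z up. The largest ring (dark wood, 80 mm across) is fixed round the spindle's foot, its top 40 mm above the worktop.
- rail_mid (a point): Middle of the rail, 18 mm above the worktop. The spindle (upright 19 mm steel post, top 100 mm above the worktop, flat 17 mm wide with a 1.5 mm high chamfer) is clamped on the rail: over the stand's y axis (x = 0), but anywhere from -12 to +12 mm from this point along y; its true place is not measured. It holds against about 60 N sideways.
- medium_home (a point): Point over the rail's middle, 40 mm above the worktop: the height of the medium ring's underside when home. Brass spring blades on the spindle's +x and -x sides, 42 to 86 mm above the worktop, bulge 2.5 mm and grip a ring's bore: it passes freely over the top 14 mm, then must be pushed down with some 5 to 15 N all the way, and stays where it is left.
- small_home (a point): Point over the rail's middle, 64 mm above the worktop: the height of the small ring's underside when home on the medium ring.
- medium_ring: Medium wooden ring, mid-brown, 60 mm outside diameter, 24 mm thick, through bore 21 mm, 60 g, lying flat on the worktop; origin on its axis at the underside, z along the axis.
- small_ring: Small wooden ring, pale, 44 mm outside diameter, 24 mm thick, through bore 21 mm, 40 g, lying flat on the worktop; origin on its axis at the underside, z along the axis.
- spice_jar: Bystander: dark jar with pale label band and cork-coloured lid, 57 mm wide, 89 mm high; origin under its centre.
- pinch_bowl: Bystander: little brown salt bowl, 67 mm wide, 29 mm high; origin under its centre.
- wooden_spoon: Bystander: beech spoon, 295 mm long (y axis), 48 mm wide, 10 mm high; origin under its middle.
- match_box: Bystander: dark blue and brown box of long matches, 64 x 110 (y axis) x 19 mm, lying flat; origin under its centre.
There are look-alikes about, which are no part of the job. What is shaped like the small_ring but purple or red is not meant.

How it is judged:
On the way, in this order (a step that is already met when the one before it is completed fails the run):
1. the medium ring is on the spindle, home on the largest ring (z of medium_ring in the frame of stand between 0.036 and 0.0425 m and horizontal distance between medium_ring and stand below 0.016 m and angle between medium_ring's own z axis and vertical below 0.1 rad), for 0.2 s.
2. the small ring is on the spindle, home on the medium ring (z of small_ring in the frame of stand between 0.06 and 0.0665 m and horizontal distance between small_ring and stand below 0.016 m and angle between small_ring's own z axis and vertical below 0.1 rad), for 0.2 s.
At the end, for the whole second after the job is handed in: Both rings are threaded on the spindle, the medium ring lying on the largest ring and the small ring on the medium one, each within 2.5 mm of fully home (undersides below 42.5 and 66.5 mm), within 16 mm of the stand's centre in plan, within 0.1 rad of level, at rest (all of step 1 and all of step 2 and linear speed of each of medium_ring, small_ring below 0.01 m/s); the robot touches nothing.
It fails at once if a ring is forced: contact forces between a ring and the stand with its spindle, the squeeze of the blades (about 15 N) included, add up to more than 100 N (contact force between any of medium_ring, small_ring and stand above 100 N).
It fails at once if the small ring is pressed on the medium one with more than 80 N (contact force between small_ring and medium_ring above 80 N).
It fails at once if the robot pushes on the stand itself with more than 40 N (contact force between any of the fingers, the arm and stand above 40 N).
It fails at once if a bystander is moved by more than 30 mm (distance of any of spice_jar, pinch_bowl, wooden_spoon, match_box from where it was at the start of the episode above 0.03 m).
It also fails if it takes over 67 s, if anything falls off the work surface, if the arm or the gripper's body presses on something with over 40 N, if the wrist force passes 120 N, or if a joint passes its speed limit or range.

## Working session

There is one attempt and no reset: what is moved stays moved. The work goes in short steps, Python scripts to look and compute and a tool call to move; the robot and the scene stay as the last step left them, time stands still between calls to the robot, and variables do not carry over. Pictures are saved under pics/ and viewed, and the job is handed in when it is done.

Besides the shell and the picture viewer there is one more tool, called after "Emit:" by a JSON object that holds its "api" and its "payload". play_rows: Moves the arm, as the interface text tells. Its arguments: {"type":"object","properties":{"rows":{"type":"array","items":{"type":"array","items":{"type":"number"}}}},"required":["rows"]}

```bash
mkdir -p pics; ls
cat > h.py <<'E'
import numpy as np,cv2
from rig import ctrl
from scipy.spatial.transform import Rotation as R
np.set_printoptions(precision=4,suppress=True)
def snap(n,f):
    im=ctrl.get_image(n); cv2.imwrite('pics/'+f+'.png',im[:,:,::-1]); return im
def T(s):
    M=np.eye(4); M[:3,:3]=R.from_rotvec(s['tcp_rot']).as_matrix(); M[:3,3]=s['position']; return M
def campose(n,s=None):
    c=ctrl.calibration(n)
    return np.array(c['intrinsics']), (np.array(c['pose']) if 'pose' in c else T(s)@np.array(c['mount']))
def pt(K,P,u,v,z):
    d=P[:3,:3]@np.linalg.solve(K,[u,v,1.]); o=P[:3,3]; return o+d*(z-o[2])/d[2]
def pj(K,P,X):
    c=np.linalg.inv(P)@np.append(X,1); q=K@c[:3]; return q[:2]/q[2]
def st():
    s=ctrl.sense(); print(round(s['clock'],2),np.array(s['position']),np.array(s['tcp_rot']),np.array(s['contact_force']),s['opening']); return s
E
python3 - <<'E'
from h import *
s=st(); print(T(s)); 
for n in('scene','top','wrist'):
    print(n,campose(n,s)); snap(n,n+'0')
E
```

```text
pics
0.0 [ 0.2017 -0.5376  0.2153] [-3.0889 -0.5602  0.0001] [ 0.4097 -0.0483 -0.4746] 0.09344046907298852
[[ 0.9363  0.3512 -0.0005  0.2017]
 [ 0.3512 -0.9363  0.0023 -0.5376]
 [ 0.0003 -0.0023 -1.      0.2153]
 [ 0.      0.      0.      1.    ]]
scene (array([[606.3415,   0.    , 320.7032],
       [  0.    , 606.3415, 239.3469],
       [  0.    ,   0.    ,   1.    ]]), array([[-0.7973, -0.4496,  0.4027, -0.0003],
       [-0.6035,  0.6088, -0.5149,  0.6293],
       [-0.0137, -0.6536, -0.7568,  1.0619],
       [ 0.    ,  0.    ,  0.    ,  1.    ]]))
top (array([[560.5447,   0.    , 315.8517],
       [  0.    , 560.5447, 243.6985],
       [  0.    ,   0.    ,   1.    ]]), array([[ 0.0059, -0.9949,  0.1009,  0.3981],
       [-0.9999, -0.0047,  0.0124, -0.0626],
       [-0.0118, -0.101 , -0.9948,  1.3522],
       [ 0.    ,  0.    ,  0.    ,  1.    ]]))
wrist (array([[343.9582,   0.    , 316.5606],
       [  0.    , 343.9582, 247.2838],
       [  0.    ,   0.    ,   1.    ]]), array([[ 0.3515, -0.9118, -0.2124,  0.2633],
       [-0.9362, -0.343 , -0.0771, -0.5147],
       [-0.0025,  0.2259, -0.9741,  0.3836],
       [ 0.    ,  0.    ,  0.    ,  1.    ]]))
```

View pics/top0.png

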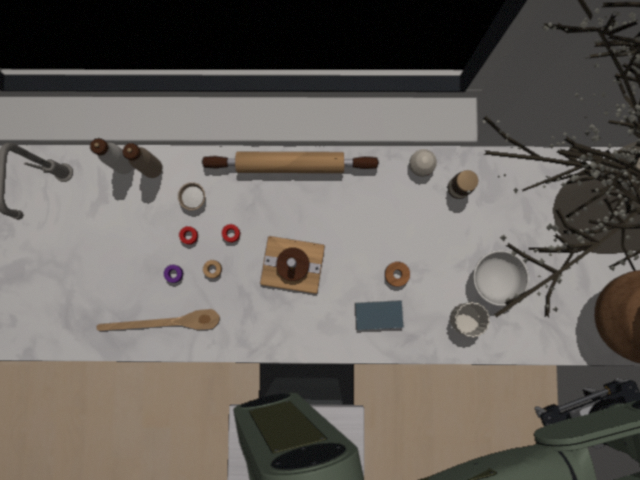

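View pics/scene0.png

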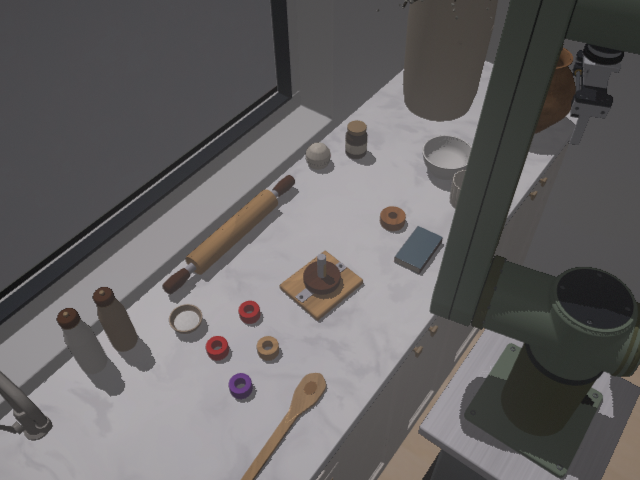

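View pics/wrist0.png

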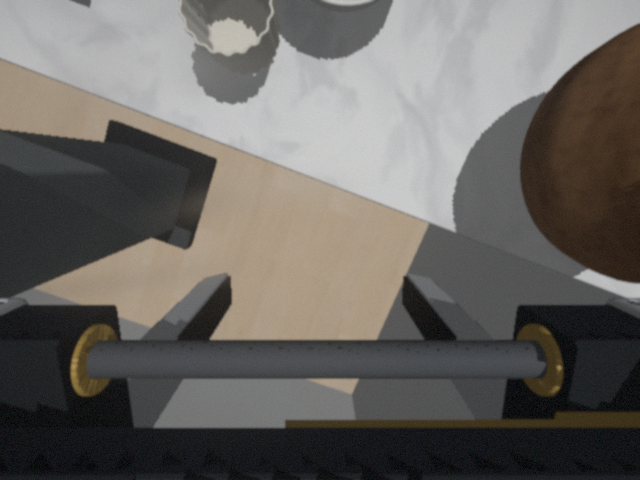

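The top view shows the medium ring at about (397,274), the small pale ring at (212,270), the stand at (293,265), with purple and red decoys to the left. I'll enlarge these next.

Run:
```python
from h import *
im=cv2.imread('pics/top0.png')
def crop(u,v,h=40,k=8): return cv2.resize(im[v-h//2-5:v+h//2+5,u-h:u+h] if 0 else im[v-h:v+h,u-h:u+h],None,fx=5,fy=5,interpolation=cv2.INTER_CUBIC)
cv2.imwrite('pics/c_stand.png',crop(293,265))
a=np.hstack([crop(397,274,30),crop(212,270,30)]); cv2.imwrite('pics/c_rings.png',a)
sc=cv2.imread('pics/scene0.png')
cv2.imwrite('pics/c_sc.png',cv2.resize(sc[240:330,270:375],None,fx=6,fy=6,interpolation=cv2.INTER_CUBIC))
K,P=campose('top')
for n,u,v,z in(('med',397,274,.024),('small',212,270,.024),('stand',293,265,.016),('spTop',291,262,.1)): print(n,pt(K,P,u,v,z))
```

```text
med [ 0.4617 -0.2384  0.024 ]
small [0.4688 0.2003 0.024 ]
stand [0.4822 0.0083 0.016 ]
spTop [0.4836 0.0084 0.1   ]
```

View pics/c_stand.png

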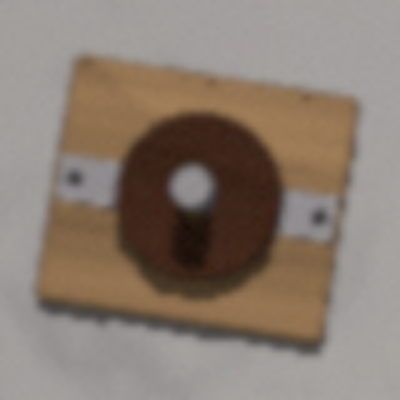

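View pics/c_rings.png

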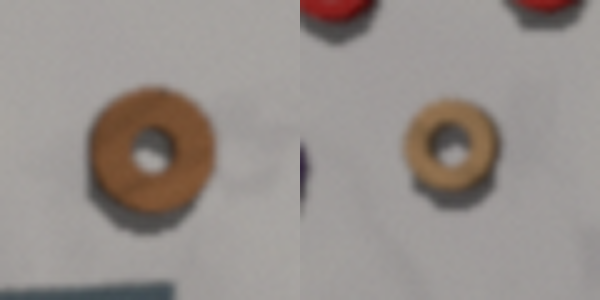

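View pics/c_sc.png

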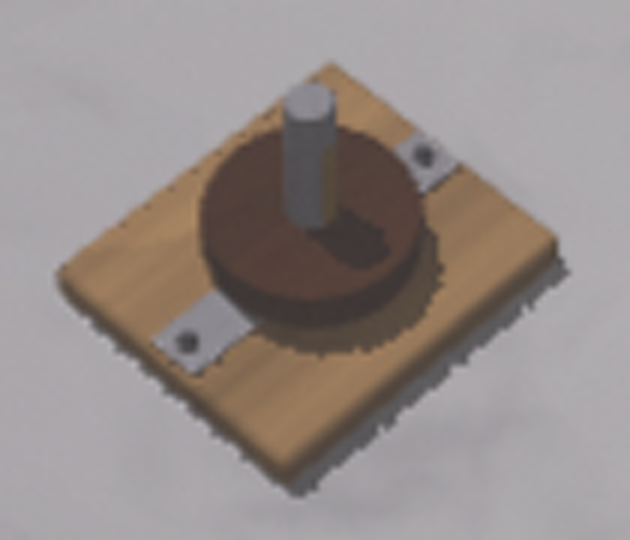

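Emit:
{"api": "play_rows", "payload": {"rows": [[40,-22,0,0,0,0,100],[80,-44,0,0,0,0,100],[120,-66,0,0,0,0,100],[160,-87,0,0,0,0,100],[200,-109,0,0,0,0,100]]}}

```text
clock: 0.65
position: [0.3515, -0.3639, 0.2155]
tcp_rot: [-3.089, -0.559, 0.0]
contact_force: [0.6, -0.6, -0.4]
opening: 0.0936
```

Emit:
{"api": "play_rows", "payload": {"rows": [[40,-22,0,0,0,0,100],[80,-44,0,0,0,0,100],[120,-66,0,0,0,0,100],[150,-80,0,0,0,0,100],[150,-80,0,0,0,0,100]]}}

```text
clock: 1.15
position: [0.4659, -0.2332, 0.2155]
tcp_rot: [-3.087, -0.568, -0.001]
contact_force: [0.6, -1.0, -0.3]
opening: 0.0941
```

Run:
```python
from h import *
s=st(); snap('wrist','w1'); print(s['joints'])
K,P=campose('wrist',s); print(pj(K,P,[.4617,-.2384,.024]))
```

```text
1.15 [ 0.4659 -0.2332  0.2155] [-3.0866 -0.5676 -0.001 ] [ 0.6206 -0.9819 -0.2583] 0.09411920950015257
[-0.632   0.0935  1.6729  0.0027  1.3771  0.5745]
[320.486 236.47 ]
```

View pics/w1.png

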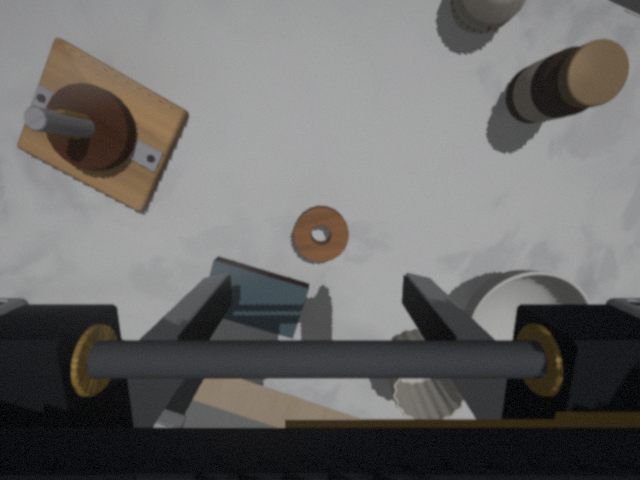

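The wrist view shows the medium ring at about (320,235), within 2 px of the prediction. I'll refine that with an enlarged crop.

Run:
```python
from h import *
im=cv2.imread('pics/w1.png'); s=ctrl.sense(); K,P=campose('wrist',s)
def draw(c,z,r,col):
    p=[pj(K,P,[c[0]+r*np.cos(a),c[1]+r*np.sin(a),z]) for a in np.linspace(0,6.28,60)]
    return ((np.array(p)-[280,195]+.5)*7-.5).astype(int)
c=pt(K,P,320.5,234.3,.024); print(c)
o=cv2.resize(im[195:275,280:360],None,fx=7,fy=7,interpolation=cv2.INTER_CUBIC)
for z,r,col in((.024,.03,(0,255,0)),(.024,.0105,(0,255,255)),(0,.03,(255,0,0))): cv2.polylines(o,[draw(c,z,r,col)],True,col,1)
cv2.imwrite('pics/w1c.png',o)
```

```text
[ 0.4624 -0.2394  0.024 ]
```

View pics/w1c.png

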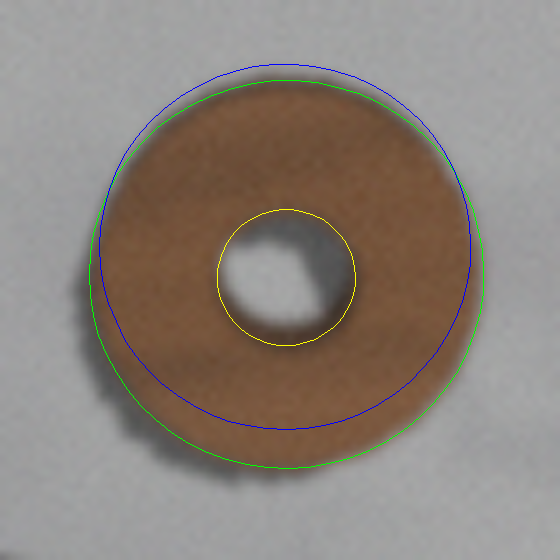

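Emit:
{"api": "play_rows", "payload": {"rows": [[-5.5,4.6,40,0,0,0,100],[-5.5,4.6,85,0,0,0,100],[-5.5,4.6,130,0,0,0,100],[-5.5,4.6,165,0,0,0,100],[-5.5,4.6,165,0,0,0,100]]}}

```text
clock: 1.7
position: [0.4555, -0.2384, 0.0449]
tcp_rot: [-3.079, -0.561, 0.015]
contact_force: [-0.4, 0.2, -0.4]
opening: 0.094
```

Run:
```python
from h import *
s=st(); snap('wrist','w2'); M=T(s); print(M[:3,:3].T@(np.array([.4624,-.2394,.013])-M[:3,3])*1e3)
```

```text
1.7 [ 0.4555 -0.2384  0.0449] [-3.0792 -0.561   0.0155] [-0.44    0.1564 -0.3804] 0.09403431479241785
[ 6.3761  3.7805 31.8487]
```

View pics/w2.png

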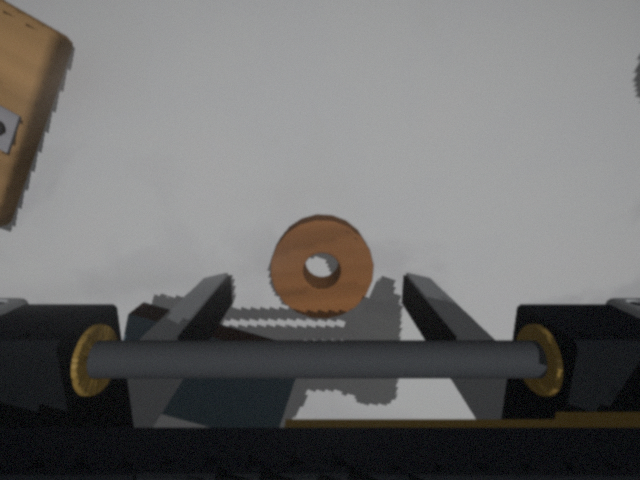

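The ring is at (322,265) between the fingers, which sit at columns 230 and 405, and it lies a little ahead of the jaws. I'll go down the rest of the way with this correction.

Emit:
{"api": "play_rows", "payload": {"rows": [[6,3.5,0,0,0,0,100],[6,3.5,10,0,0,0,100],[6,3.5,20,0,0,0,100],[6,3.5,28,0,0,0,100],[6,3.5,31,0,0,0,100]]}}

```text
clock: 2.25
position: [0.464, -0.2405, 0.016]
tcp_rot: [-3.082, -0.562, 0.011]
contact_force: [-0.7, 0.4, 0.0]
opening: 0.094
```

Run:
```python
from h import *
s=st(); M=T(s); print(M[:3,:3],M[:3,:3].T@(np.array([.4624,-.2394,.013])-M[:3,3])*1e3)
```

```text
2.25 [ 0.464  -0.2405  0.016 ] [-3.0823 -0.5622  0.0106] [-0.6752  0.3851  0.008 ] 0.09397277076292546
[[ 0.9356  0.353  -0.0082]
 [ 0.3531 -0.9356  0.0071]
 [-0.0052 -0.0095 -0.9999]] [-1.0959 -1.5139  3.0426]
```

Emit:
{"api": "play_rows", "payload": {"rows": [[-1,-1.5,2.5,0,0,0,100],[-1,-1.5,2.5,0,0,0,60],[-1,-1.5,2.5,0,0,0,50],[-1,-1.5,2.5,0,0,0,50],[-1,-1.5,2.5,0,0,0,50]]}}

```text
clock: 2.75
position: [0.4628, -0.2396, 0.0139]
tcp_rot: [-3.083, -0.562, 0.01]
contact_force: [0.1, -0.0, -0.2]
opening: 0.0652
```

Emit:
{"api": "play_rows", "payload": {"rows": [[0,0,0,0,0,0,40],[0,0,0,0,0,0,40],[0,0,0,0,0,0,40],[0,0,0,0,0,0,40],[0,0,0,0,0,0,40]]}}

```text
clock: 3.25
position: [0.4628, -0.2396, 0.0139]
tcp_rot: [-3.083, -0.562, 0.01]
contact_force: [0.1, -0.4, 0.7]
opening: 0.06
```

Run:
```python
from h import *
s=st(); snap('wrist','w3'); M=T(s); print(M[:3,:3])
```

```text
3.25 [ 0.4628 -0.2396  0.0139] [-3.0829 -0.5623  0.0097] [ 0.1415 -0.3795  0.6626] 0.06002940474974453
[[ 0.9356  0.353  -0.0075]
 [ 0.353  -0.9356  0.0066]
 [-0.0047 -0.0088 -1.    ]]
```

View pics/w3.png

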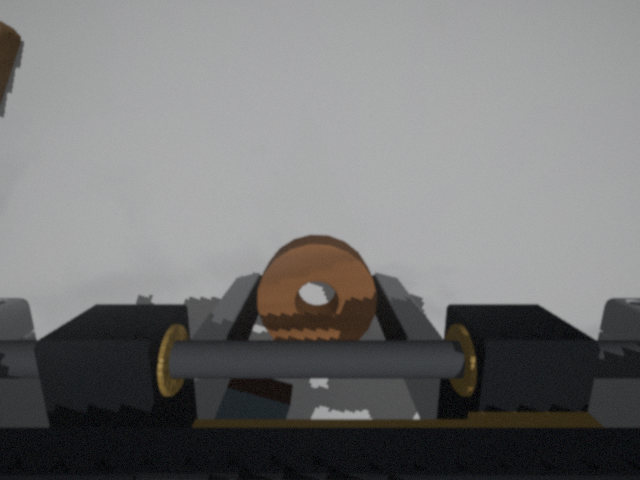

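The ring is gripped with an opening of 60.0 mm, which matches its diameter, and its bore is at about (318,293). Next I'll estimate the spindle position from the top, scene and w1 pictures.

Run:
```python
from h import *
s=ctrl.sense(); K,P=campose('wrist',s); M=T(s)
im=cv2.imread('pics/w3.png'); o=cv2.resize(im[225:345,250:385],None,fx=5,fy=5,interpolation=cv2.INTER_CUBIC)
c=pt(K,P,317.5,293,.024); print('ring',c, M[:3,:3].T@(c-M[:3,3]))
for r in(.0105,.03):
  p=np.array([pj(K,P,[c[0]+r*np.cos(a),c[1]+r*np.sin(a),.024]) for a in np.linspace(0,6.28,60)])
  cv2.polylines(o,[((p-[250,225]+.5)*5-.5).astype(int)],True,(0,255,0),1)
cv2.imwrite('pics/w3c.png',o)
im=cv2.imread('pics/w1.png'); cv2.imwrite('pics/w1s.png',cv2.resize(im[30:220,10:195],None,fx=3.1,fy=3.1,interpolation=cv2.INTER_CUBIC))
```

```text
ring [ 0.4688 -0.2378  0.024 ] [ 0.0061  0.0003 -0.0101]
```

View pics/w3c.png

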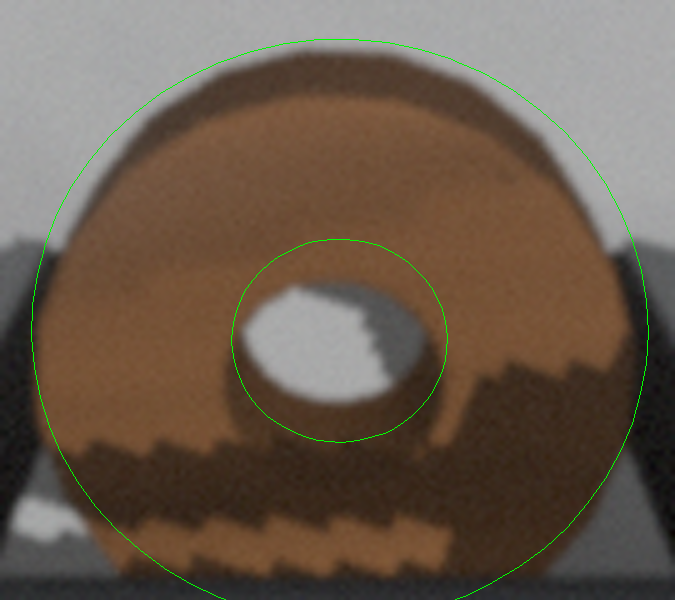

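View pics/w1s.png

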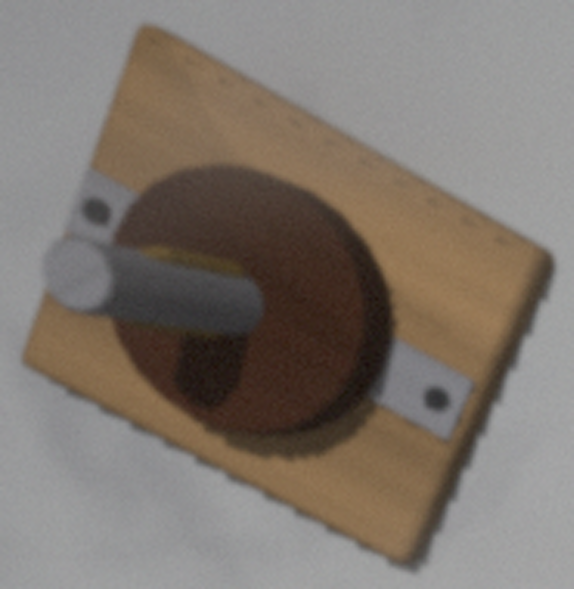

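Emit:
{"api": "play_rows", "payload": {"rows": [[0,0,-25,0,0,0,40],[0,0,-60,0,0,0,40],[0,0,-100,0,0,0,40],[0,0,-140,0,0,0,40],[0,0,-150,0,0,0,40]]}}

```text
clock: 3.8
position: [0.4668, -0.2426, 0.1691]
tcp_rot: [-3.09, -0.564, -0.001]
contact_force: [0.5, -0.4, -0.8]
opening: 0.0599
```

Run:
```python
from h import *
s1=dict(position=[.4659,-.2332,.2155],tcp_rot=[-3.0866,-.5676,-.001])
K,P=campose('wrist',s1)
f=lambda x,y:(10+(x+.5)/3.1-.5,30+(y+.5)/3.1-.5)
print('w1 top',pt(K,P,*f(78,275),.1)); h1=pt(K,P,*f(97,212),.018);h2=pt(K,P,*f(436,398),.018); print('holes',h1,h2,(h1+h2)/2,np.linalg.norm(h1-h2))
d=h1-h2; print('yaw of stand y',np.degrees(np.arctan2(d[1],d[0])))
# corners top z=.016
print([pt(K,P,*f(*q),.016)[:2] for q in((148,25),(548,255),(415,560),(28,355))])
K,P=campose('scene'); g=lambda x,y:(270+(x+.5)/6-.5,240+(y+.5)/6-.5)
print('scene top',pt(K,P,*g(310,102),.1),'mid',(pt(K,P,*g(424,157),.018)+pt(K,P,*g(188,343),.018))/2)
K,P=campose('top'); g=lambda x,y:(253+(x+.5)/5-.5,225+(y+.5)/5-.5)
print('top top',pt(K,P,*g(192,187),.1),'mid',(pt(K,P,*g(75,178),.018)+pt(K,P,*g(320,217),.018))/2)
```

```text
w1 top [0.4837 0.0098 0.1   ]
holes [0.4924 0.0711 0.018 ] [ 0.4749 -0.0453  0.018 ] [0.4837 0.0129 0.018 ] 0.11779353286453886
yaw of stand y 81.47965320664252
[array([0.5521, 0.068 ]), array([ 0.5314, -0.0671]), array([ 0.4192, -0.0514]), array([0.4398, 0.0859])]
scene top [0.4825 0.0112 0.1   ] mid [0.4835 0.0127 0.018 ]
top top [0.4836 0.0084 0.1   ] mid [0.4842 0.0104 0.018 ]
```

Emit:
{"api": "play_rows", "payload": {"rows": [[1,-40,-10,0,0,0,40],[2,-85,-20,0,0,0,40],[3,-130,-20,0,0,0,40],[4,-175,-20,0,0,0,40],[4,-210,-20,0,0,0,40]]}}

```text
clock: 4.3
position: [0.3944, -0.0426, 0.1879]
tcp_rot: [-3.088, -0.564, 0.002]
contact_force: [-0.9, -0.2, 0.4]
opening: 0.0599
```

Emit:
{"api": "play_rows", "payload": {"rows": [[0,-22,0,0,0,0,40],[0,-30,0,0,0,0,40],[0,-30,0,0,0,0,40],[0,-30,0,0,0,0,40],[0,-30,0,0,0,0,40]]}}

```text
clock: 4.8
position: [0.3844, -0.0155, 0.188]
tcp_rot: [-3.089, -0.562, 0.002]
contact_force: [-0.4, -0.4, -0.9]
opening: 0.0597
```

Run:
```python
from h import *
s=st(); im=snap('wrist','w4');K,P=campose('wrist',s); print(T(s)[:3,:3]); print(pj(K,P,[.4835,.01,.1]))
```

```text
4.8 [ 0.3844 -0.0155  0.188 ] [-3.0891 -0.5617  0.0021] [-0.3996 -0.3862 -0.8765] 0.059708261279235765
[[ 0.936   0.352  -0.0016]
 [ 0.352  -0.936   0.0016]
 [-0.001  -0.002  -1.    ]]
[332.8033 114.5299]
```

View pics/w4.png

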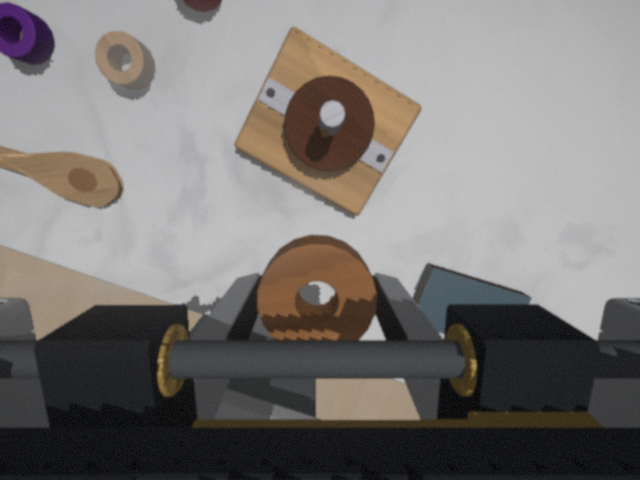

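The spindle top is at about (332,113), the small ring at (120,57), and the held ring is unchanged. I'll overlay both fits to check them.

```bash
cat > ov.py <<'E'
from h import *
def circ(o,K,P,c,ax,r,x0,y0,k,col):
    # c world centre, ax 3x3 (cols) for plane
    p=np.array([pj(K,P,c+ax[:,0]*r*np.cos(a)+ax[:,1]*r*np.sin(a)) for a in np.linspace(0,2*np.pi,80)])
    cv2.polylines(o,[((p-[x0,y0]+.5)*k-.5).round().astype(int)],True,col,1)
E
python3 - <<'E'
from ov import *
s=st();K,P=campose('wrist',s);M=T(s);im=cv2.imread('pics/w4.png')
o=cv2.resize(im[75:155,290:375],None,fx=6,fy=6,interpolation=cv2.INTER_CUBIC)
c=pt(K,P,332.3,112.9,.1);print(c)
circ(o,K,P,c,np.eye(3),.0085,290,75,6,(0,255,0))
c2=c.copy();c2[2]=.0985;circ(o,K,P,c2,np.eye(3),.0095,290,75,6,(0,255,255))
c2[2]=.04;circ(o,K,P,c2,np.eye(3),.04,290,75,6,(255,255,0))
o2=cv2.resize(im[225:345,250:385],None,fx=5,fy=5,interpolation=cv2.INTER_CUBIC)
A=M[:3,:3]
for r,z,col in((.0105,-.010,(0,255,0)),(.03,-.010,(0,255,0)),(.03,.014,(255,255,0))):
    circ(o2,K,P,M[:3,3]+A@[.001,0.0,z],A,r,250,225,5,col)
cv2.imwrite('pics/w4a.png',o);cv2.imwrite('pics/w4b.png',o2)
E
```

```text
4.85 [ 0.3843 -0.0155  0.188 ] [-3.0891 -0.5615  0.0022] [-0.1057  0.528  -0.1011] 0.0597954539025702
[0.4843 0.0107 0.1   ]
```

View pics/w4a.png

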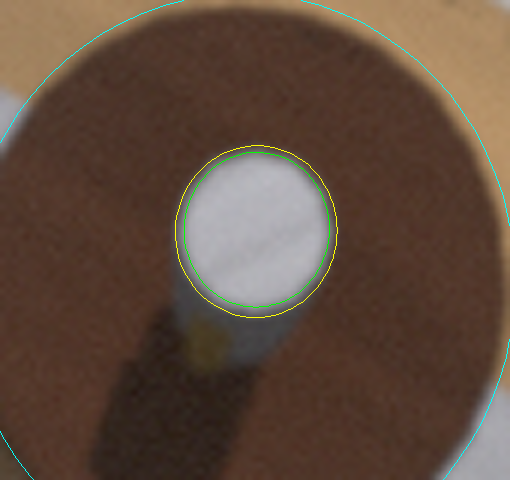

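View pics/w4b.png

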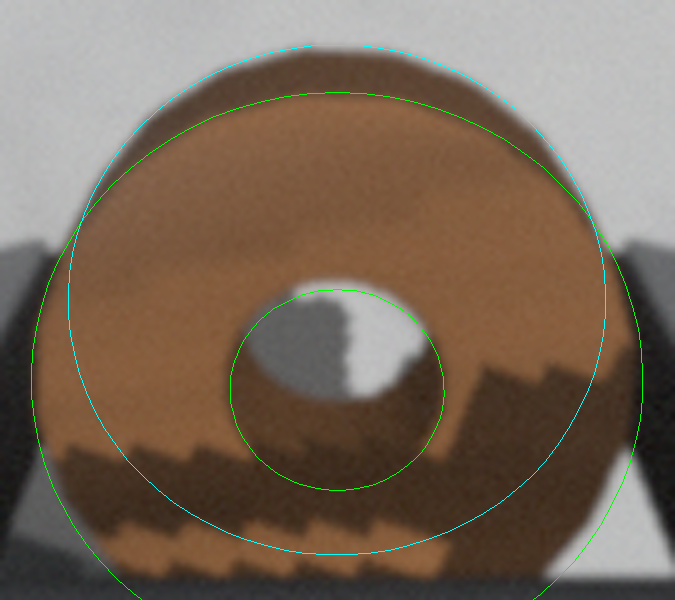

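Emit:
{"api": "play_rows", "payload": {"rows": [[25,3,0,0,0,0,40],[55,6,0,0,0,0,40],[85,9,0,0,0,0,40],[101.5,11,0,0,0,0,40],[101.5,11,0,0,0,0,40]]}}

```text
clock: 5.35
position: [0.4853, 0.0093, 0.1877]
tcp_rot: [-3.089, -0.561, 0.001]
contact_force: [0.1, -0.8, -0.7]
opening: 0.06
```

Emit:
{"api": "play_rows", "payload": {"rows": [[0,0,15,0,0,0,40],[0,0,35,0,0,0,40],[0,0,55,0,0,0,40],[0,0,65,0,0,0,40],[0,0,65,0,0,0,40]]}}

```text
clock: 5.85
position: [0.4833, 0.0091, 0.121]
tcp_rot: [-3.088, -0.559, 0.008]
contact_force: [0.2, -0.1, -0.4]
opening: 0.0598
```

Run:
```python
from h import *
s=st(); im=snap('wrist','w5');snap('scene','s5');M=T(s); print(M[:3,:3]); print(M[:3,:3].T@(np.array([.4834,.0101,.114])-M[:3,3])*1e3)
im=cv2.imread('pics/s5.png');cv2.imwrite('pics/s5c.png',cv2.resize(im[220:330,260:390],None,fx=5,fy=5,interpolation=cv2.INTER_CUBIC))
```

```text
5.85 [0.4833 0.0091 0.121 ] [-3.0883 -0.5594  0.0078] [ 0.1642 -0.1013 -0.3815] 0.059806245094380255
[[ 0.9365  0.3507 -0.0054]
 [ 0.3508 -0.9365  0.0021]
 [-0.0044 -0.0039 -1.    ]]
[ 0.4823 -0.9156  7.0235]
```

View pics/w5.png

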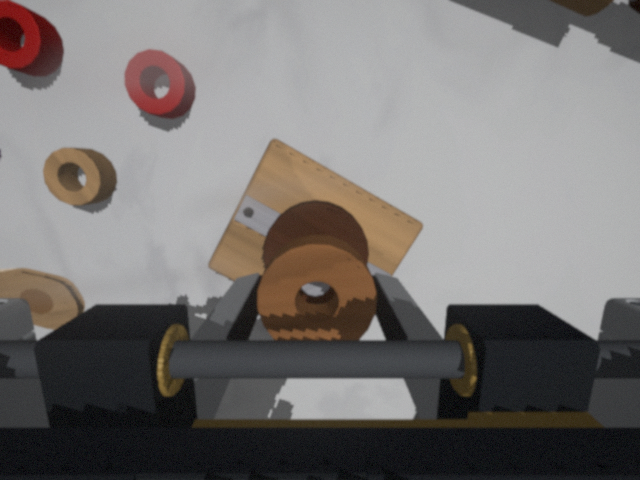

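View pics/s5c.png

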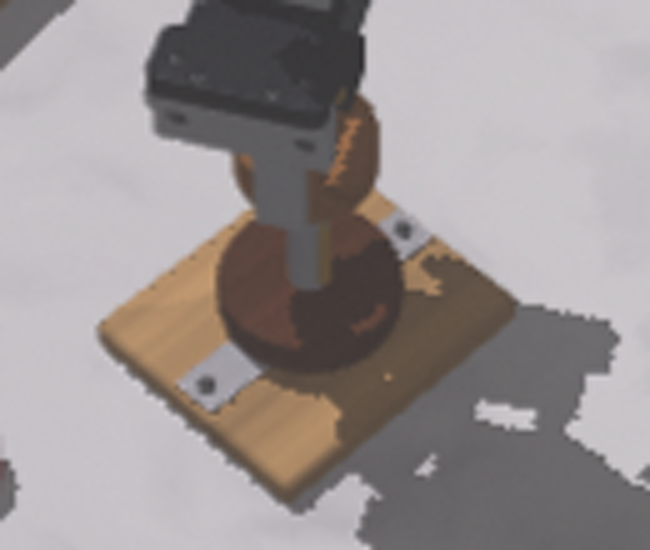

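Run:
```python
from ov import *
s=ctrl.sense();K,P=campose('wrist',s);M=T(s);im=cv2.imread('pics/w5.png');A=M[:3,:3]
o=cv2.resize(im[265:330,280:355],None,fx=9,fy=9,interpolation=cv2.INTER_CUBIC)
for z,col in((-.010,(0,255,0)),(.014,(255,255,0))): circ(o,K,P,M[:3,3]+A@[.001,-.0002,z],A,.0105,280,265,9,col)
circ(o,K,P,np.array([.4843,.0107,.1]),np.eye(3),.0085,280,265,9,(0,0,255))
cv2.imwrite('pics/w5c.png',o)
```

```text
(no output)
```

View pics/w5c.png

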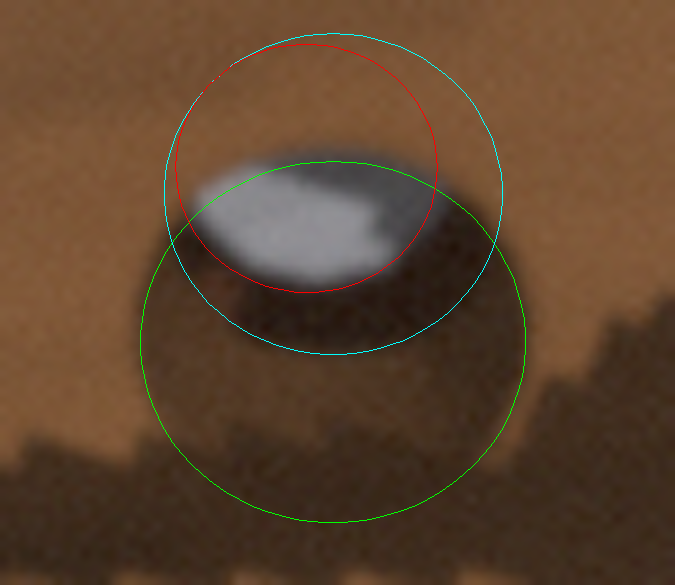

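The spindle top shows through the bore where I predicted it. I'll apply a small lateral correction and feel downwards.

Emit:
{"api": "play_rows", "payload": {"rows": [[0.3,-0.9,0,0,0,0,40],[0.3,-0.9,3,0,0,0,40],[0.3,-0.9,6,0,0,0,40],[0.3,-0.9,8,0,0,0,40],[0.3,-0.9,8,0,0,0,40]]}}

```text
clock: 6.45
position: [0.4849, 0.0101, 0.1147]
tcp_rot: [-3.089, -0.56, 0.002]
contact_force: [-0.3, -0.1, 0.2]
opening: 0.0598
```

Run:
```python
from h import *
s=st(); M=T(s); print(M[:3,:3].T@(np.array([.4834,.0101,.114])-M[:3,3])*1e3, M[:3,:3].T@np.array(s['contact_force']))
```

```text
6.45 [0.4849 0.0101 0.1147] [-3.0894 -0.5603  0.0022] [-0.2978 -0.1409  0.2189] 0.05983481585541768
[-1.4324 -0.5833  0.7258] [-0.3285  0.0269 -0.2186]
```

Emit:
{"api": "play_rows", "payload": {"rows": [[-1.2,-0.5,0,0,0,0,40],[-1.2,-0.5,0,0,0,0,40],[-1.2,-0.5,0,0,0,0,40],[-1.2,-0.5,1,0,0,0,40],[-1.2,-0.5,2,0,0,0,40]]}}

```text
clock: 6.95
position: [0.4838, 0.0101, 0.1128]
tcp_rot: [-3.089, -0.56, 0.002]
contact_force: [0.4, 0.0, -0.8]
opening: 0.0603
```

```bash
cat > f.py <<'E'
from h import *
s=st(); M=T(s); print('to(.4834,.0101)',M[:3,:3].T@(np.array([.4834,.0101,0])-M[:3,3])*1e3,'Ftool', M[:3,:3].T@np.array(s['contact_force']),'tilt',M[:3,2]); print('mom',s['ft_torque'])
E
python3 f.py
```

```text
6.95 [0.4838 0.0101 0.1128] [-3.0894 -0.5602  0.0018] [ 0.3766  0.011  -0.8075] 0.06028292879733062
to(.4834,.0101) [ -0.2331   0.0647 112.7534] Ftool [0.3572 0.1235 0.8069] tilt [-0.0014  0.0015 -1.    ]
mom [-0.0115  0.0317  0.0119]
```

Emit:
{"api": "play_rows", "payload": {"rows": [[0,0,0.5,0,0,0,40],[0,0,1,0,0,0,40],[0,0,1.5,0,0,0,40],[0,0,2,0,0,0,40],[0,0,2,0,0,0,40]]}}

```text
clock: 7.45
position: [0.4837, 0.0101, 0.1107]
tcp_rot: [-3.089, -0.56, 0.002]
contact_force: [-1.1, -0.3, -0.9]
opening: 0.0599
```

Emit:
{"api": "play_rows", "payload": {"rows": [[0,0,0.5,0,0,0,40],[0,0,1,0,0,0,40],[0,0,1.5,0,0,0,40],[0,0,2,0,0,0,40],[0,0,2,0,0,0,40]]}}

```text
clock: 7.95
position: [0.4836, 0.0101, 0.1086]
tcp_rot: [-3.089, -0.56, 0.002]
contact_force: [0.1, 0.4, 0.3]
opening: 0.06
```

```bash
python3 f.py
```

```text
7.95 [0.4836 0.0101 0.1086] [-3.0893 -0.5602  0.0023] [0.0599 0.4267 0.3375] 0.05998520838955459
to(.4834,.0101) [ -0.0786   0.1627 108.5588] Ftool [ 0.2056 -0.3792 -0.337 ] tilt [-0.0018  0.0016 -1.    ]
mom [0.0558 0.0166 0.0041]
```

No contact force with the underside at about 95 mm, so the ring is threaded. Continuing down.

Emit:
{"api": "play_rows", "payload": {"rows": [[0,0,2,0,0,0,40],[0,0,4,0,0,0,40],[0,0,6,0,0,0,40],[0,0,8,0,0,0,40],[0,0,8,0,0,0,40]]}}

```text
clock: 8.45
position: [0.4832, 0.0102, 0.1001]
tcp_rot: [-3.089, -0.56, 0.004]
contact_force: [0.1, 0.8, -1.6]
opening: 0.0601
```

Emit:
{"api": "play_rows", "payload": {"rows": [[0,0,1,0,0,0,40],[0,0,2,0,0,0,40],[0,0,3,0,0,0,40],[0,0,4,0,0,0,40],[0,0,5,0,0,0,40]]}}

```text
clock: 8.95
position: [0.4832, 0.0102, 0.0951]
tcp_rot: [-3.089, -0.56, 0.004]
contact_force: [0.4, 0.4, -1.1]
opening: 0.0597
```

```bash
python3 f.py
```

```text
8.95 [0.4832 0.0102 0.0951] [-3.0891 -0.5602  0.0035] [ 0.3568  0.3801 -1.0735] 0.059706009994897016
to(.4834,.0101) [ 0.2945  0.3543 95.0605] Ftool [ 0.4695 -0.2279  1.0732] tilt [-0.0026  0.0017 -1.    ]
mom [ 0.016   0.0208 -0.0069]
```

Emit:
{"api": "play_rows", "payload": {"rows": [[0,0,1,0,0,0,40],[0,0,2,0,0,0,40],[0,0,3,0,0,0,40],[0,0,4,0,0,0,40],[0,0,5,0,0,0,40]]}}

```text
clock: 9.45
position: [0.4832, 0.0102, 0.0903]
tcp_rot: [-3.089, -0.56, 0.004]
contact_force: [-1.3, 0.5, 4.1]
opening: 0.0597
```

```bash
python3 f.py
python3 - <<'E'
from h import *
im=snap('wrist','w6')[:,:,::-1]; cv2.imwrite('pics/w6c.png',cv2.resize(im[225:345,250:385],None,fx=5,fy=5,interpolation=cv2.INTER_CUBIC))
im=snap('scene','s6')[:,:,::-1];cv2.imwrite('pics/s6c.png',cv2.resize(im[220:330,260:390],None,fx=5,fy=5,interpolation=cv2.INTER_CUBIC))
E
```

```text
9.45 [0.4832 0.0102 0.0903] [-3.0889 -0.5602  0.004 ] [-1.255   0.4858  4.1201] 0.05966407029682755
to(.4834,.0101) [ 0.3702  0.4585 90.2932] Ftool [-1.0131 -0.9066 -4.1156] tilt [-0.0029  0.0018 -1.    ]
mom [0.0806 0.4255 0.0084]
```

View pics/w6c.png

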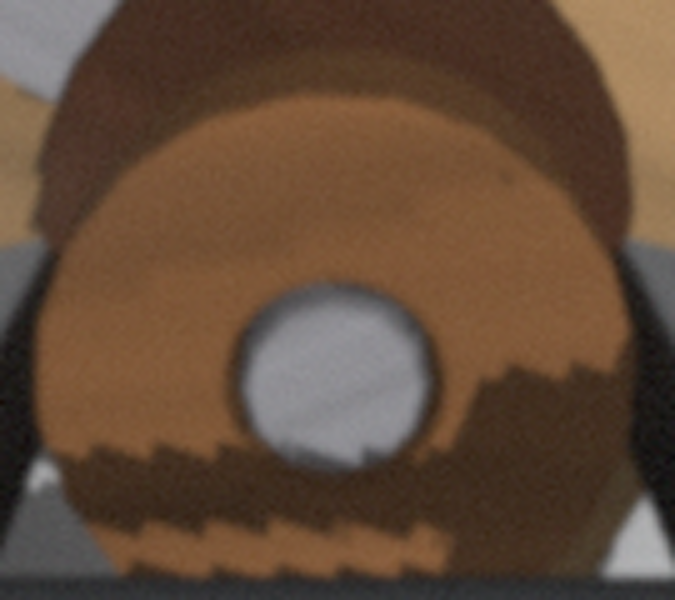

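View pics/s6c.png

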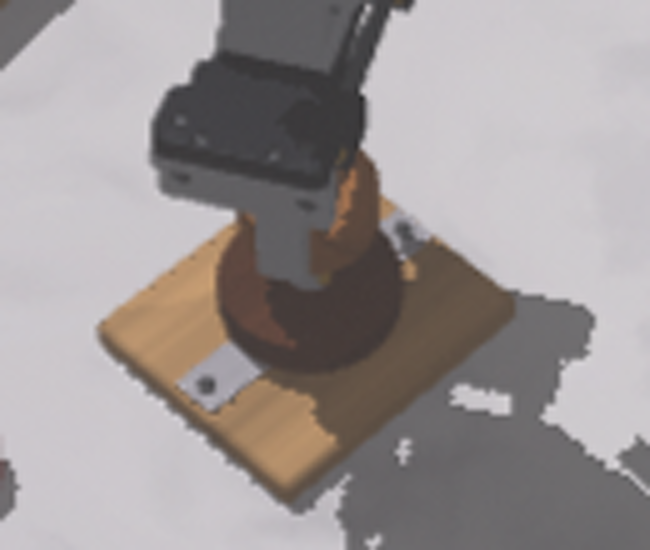

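The spindle fills the bore evenly and the blades have begun to resist at 4 N. Pushing on in stages.

Emit:
{"api": "play_rows", "payload": {"rows": [[0,0,1.5,0,0,0,40],[0,0,3,0,0,0,40],[0,0,4.5,0,0,0,40],[0,0,6,0,0,0,40],[0,0,7.5,0,0,0,40]]}}

```text
clock: 10.05
position: [0.4833, 0.0102, 0.0827]
tcp_rot: [-3.089, -0.56, 0.003]
contact_force: [-1.5, 0.7, 4.5]
opening: 0.06
```

Emit:
{"api": "play_rows", "payload": {"rows": [[0,0,2,0,0,0,40],[0,0,4,0,0,0,40],[0,0,6,0,0,0,40],[0,0,8,0,0,0,40],[0,0,10,0,0,0,40]]}}

```text
clock: 10.55
position: [0.4834, 0.0102, 0.0725]
tcp_rot: [-3.089, -0.56, 0.003]
contact_force: [-2.2, 0.4, 4.7]
opening: 0.0598
```

```bash
python3 f.py
```

```text
10.55 [0.4834 0.0102 0.0725] [-3.0892 -0.5601  0.003 ] [-2.2075  0.4358  4.6573] 0.05983758351454999
to(.4834,.0101) [ 0.112   0.2755 72.5122] Ftool [-1.9211 -1.1942 -4.6515] tilt [-0.0023  0.0017 -1.    ]
mom [-0.0018  0.3615  0.0098]
```

Emit:
{"api": "play_rows", "payload": {"rows": [[0,0,3,0,0,0,40],[0,0,6,0,0,0,40],[0,0,9,0,0,0,40],[0,0,12,0,0,0,40],[0,0,14,0,0,0,40]]}}

```text
clock: 11.05
position: [0.4833, 0.0102, 0.0582]
tcp_rot: [-3.089, -0.56, 0.003]
contact_force: [-0.8, 0.6, 4.4]
opening: 0.0594
```

Emit:
{"api": "play_rows", "payload": {"rows": [[0,0,0.6,0,0,0,40],[0,0,1.2,0,0,0,40],[0,0,1.8,0,0,0,40],[0,0,2.4,0,0,0,40],[0,0,3,0,0,0,40]]}}

```text
clock: 11.55
position: [0.4833, 0.0102, 0.0552]
tcp_rot: [-3.089, -0.56, 0.003]
contact_force: [-0.4, -0.6, 4.1]
opening: 0.06
```

```bash
python3 f.py
```

```text
11.55 [0.4833 0.0102 0.0552] [-3.0892 -0.5602  0.003 ] [-0.382  -0.5541  4.14  ] 0.05995162488240799
to(.4834,.0101) [ 0.1225  0.2579 55.2022] Ftool [-0.5586  0.375  -4.14  ] tilt [-0.0023  0.0017 -1.    ]
mom [ 0.0695  0.3297 -0.0391]
```

Emit:
{"api": "play_rows", "payload": {"rows": [[0,0,0.4,0,0,0,40],[0,0,0.8,0,0,0,40],[0,0,1.2,0,0,0,40],[0,0,1.2,0,0,0,40],[0,0,1.2,0,0,0,40]]}}

```text
clock: 12.05
position: [0.4833, 0.0102, 0.054]
tcp_rot: [-3.089, -0.56, 0.003]
contact_force: [-1.3, 0.5, 4.1]
opening: 0.0597
```

Emit:
{"api": "play_rows", "payload": {"rows": [[0,0,0.4,0,0,0,40],[0,0,0.8,0,0,0,40],[0,0,0.8,0,0,0,40],[0,0,0.8,0,0,0,40],[0,0,0.8,0,0,0,40]]}}

```text
clock: 12.55
position: [0.4834, 0.0102, 0.0539]
tcp_rot: [-3.089, -0.56, 0.003]
contact_force: [-3.2, 0.1, 10.4]
opening: 0.06
```

Emit:
{"api": "play_rows", "payload": {"rows": [[0,0,0.5,0,0,0,40],[0,0,1,0,0,0,40],[0,0,1,0,0,0,40],[0,0,1,0,0,0,40],[0,0,1,0,0,0,40]]}}

```text
clock: 13.05
position: [0.4834, 0.0102, 0.0539]
tcp_rot: [-3.089, -0.56, 0.004]
contact_force: [-4.6, 1.0, 11.1]
opening: 0.0597
```

```bash
python3 f.py
python3 - <<'E'
from h import *
snap('scene','s7')
im=cv2.imread('pics/s7.png');cv2.imwrite('pics/s7c.png',cv2.resize(im[220:330,260:390],None,fx=5,fy=5,interpolation=cv2.INTER_CUBIC))
E
```

```text
13.05 [0.4834 0.0102 0.0539] [-3.0889 -0.5604  0.0037] [-4.5886  0.9818 11.1117] 0.05965005817823424
to(.4834,.0101) [ 0.0152  0.2536 53.9196] Ftool [ -3.9725  -2.5604 -11.0974] tilt [-0.0027  0.0018 -1.    ]
mom [0.2598 0.8961 0.0543]
```

View pics/s7c.png

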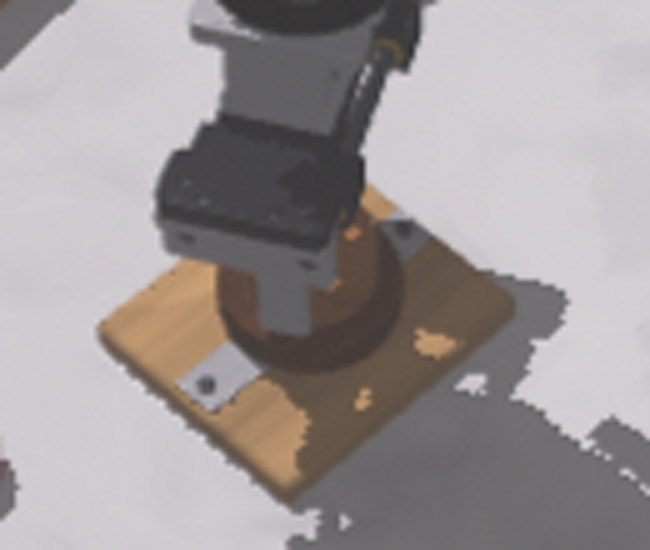

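Emit:
{"api": "play_rows", "payload": {"rows": [[0,0,0,0,0,0,70],[0,0,0,0,0,0,90],[0,0,0,0,0,0,90],[0,0,-20,0,0,0,90],[0,0,-40,0,0,0,90]]}}

```text
clock: 13.6
position: [0.4824, 0.0103, 0.0931]
tcp_rot: [-3.088, -0.56, 0.008]
contact_force: [1.3, -0.7, -0.4]
opening: 0.0841
```

Emit:
{"api": "play_rows", "payload": {"rows": [[0,0,-30,0,0,0,100],[0,0,-60,0,0,0,100],[-40,0,-80,0,0,0,100],[-80,0,-90,0,0,0,100],[-90,0,-90,0,0,0,100]]}}

```text
clock: 14.1
position: [0.397, -0.0221, 0.1842]
tcp_rot: [-3.089, -0.559, 0.006]
contact_force: [-1.2, -0.1, 0.7]
opening: 0.0941
```

Run:
```python
from ov import *
snap('scene','s8');s=st();snap('wrist','w8')
im=cv2.imread('pics/s8.png')
x0,y0=260,220;o=cv2.resize(im[y0:330,x0:390],None,fx=5,fy=5,interpolation=cv2.INTER_CUBIC)
K,P=campose('scene');c=np.array([.4835,.0105,0])
for z,r,col in((.04,.03,(0,255,0)),(.064,.03,(255,255,0)),(.04,.04,(255,0,0)),(.1,.0085,(0,0,255))):
    circ(o,K,P,c+[0,0,z],np.eye(3),r,x0,y0,5,col)
cv2.imwrite('pics/s8c.png',o)
```

```text
14.15 [ 0.3966 -0.0221  0.1835] [-3.089  -0.5582  0.008 ] [0.8018 0.6266 0.2445] 0.09393685016043313
```

View pics/s8c.png

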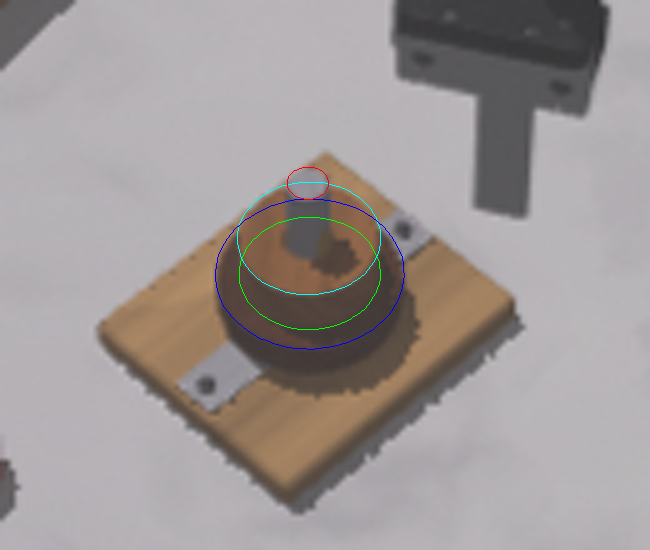

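View pics/w8.png

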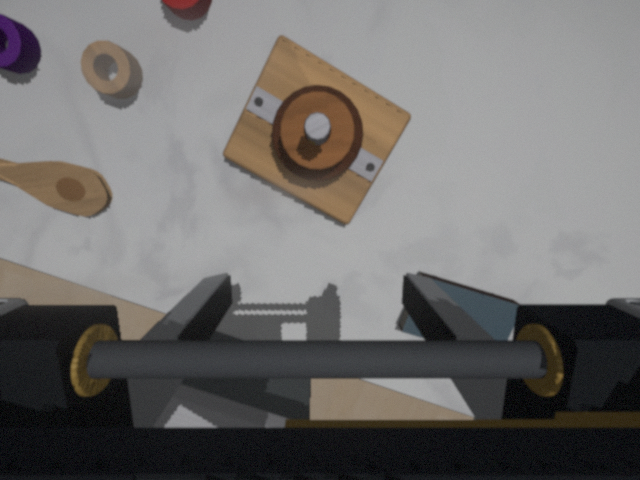

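The medium ring sits home: its top edge matches the 64 mm circle, and in the wrist view it is centred at (317,130). Next is the small ring, at (107,68).

Emit:
{"api": "play_rows", "payload": {"rows": [[30,-35,-10,0,0,0,70],[60,-70,-20,0,0,0,70],[88,-105,-20,0,0,0,70],[115,-140,-20,0,0,0,70],[140,-175,-20,0,0,0,70]]}}

```text
clock: 14.7
position: [0.4691, 0.1939, 0.2022]
tcp_rot: [-3.088, -0.559, 0.007]
contact_force: [1.0, 0.1, 0.8]
opening: 0.0658
```

Emit:
{"api": "play_rows", "payload": {"rows": [[2,-2,0,0,0,0,70],[2,-2,0,0,0,0,70],[2,-2,0,0,0,0,70],[2,-2,0,0,0,0,70],[2,-2,0,0,0,0,70]]}}

```text
clock: 15.2
position: [0.4703, 0.1953, 0.2022]
tcp_rot: [-3.089, -0.555, 0.008]
contact_force: [0.0, 0.5, 0.1]
opening: 0.0659
```

Run:
```python
from ov import *
s=st();snap('wrist','w9');im=cv2.imread('pics/w9.png');K,P=campose('wrist',s);print(pj(K,P,[.4688,.2003,.024]))
```

```text
15.2 [0.4703 0.1953 0.2022] [-3.0888 -0.5555  0.0075] [0.0403 0.5478 0.1264] 0.06588993189038872
[312.3901 232.2239]
```

View pics/w9.png

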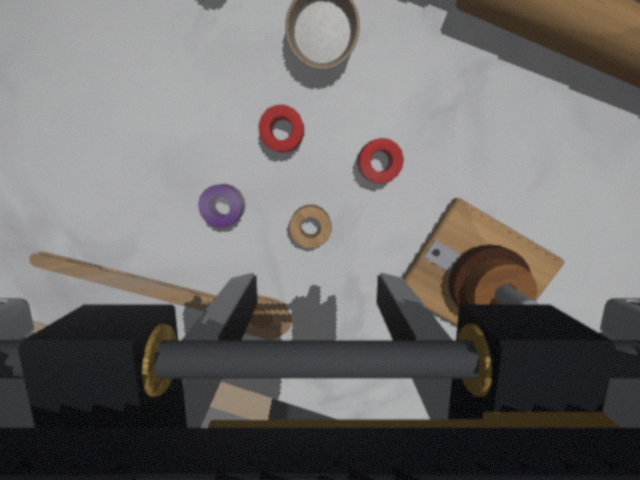

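Run:
```python
from ov import *
s=ctrl.sense();im=cv2.imread('pics/w9.png');K,P=campose('wrist',s);M=T(s)
c=pt(K,P,310.3,227.0,.024);print(c, M[:3,:3].T@(c-[0,0,.010]-M[:3,3])*1e3)
o=cv2.resize(im[195:260,275:345],None,fx=8,fy=8,interpolation=cv2.INTER_CUBIC)
for z,r,col in((.024,.022,(0,255,0)),(.024,.0105,(0,255,255)),(0,.022,(255,0,0))): circ(o,K,P,np.array([c[0],c[1],z]),np.eye(3),r,275,195,8,col)
cv2.imwrite('pics/w9c.png',o)
```

```text
[0.4732 0.2043 0.024 ] [  6.5017  -6.5717 188.3316]
```

View pics/w9c.png

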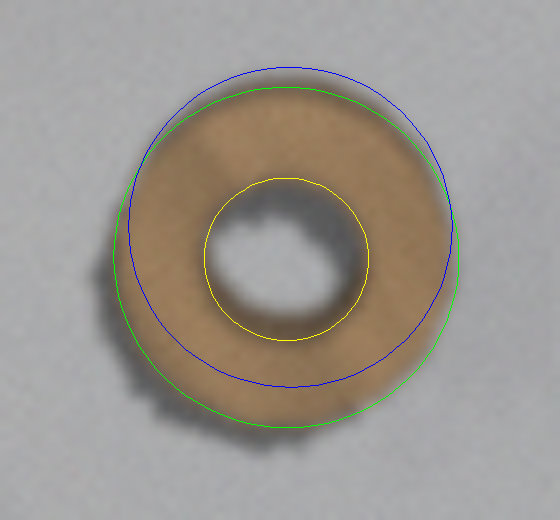

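Emit:
{"api": "play_rows", "payload": {"rows": [[6,-5,30,0,0,0,70],[6,-5,70,0,0,0,70],[6,-5,110,0,0,0,70],[6,-5,140,0,0,0,70],[6,-5,140,0,0,0,70]]}}

```text
clock: 15.75
position: [0.4691, 0.2008, 0.0581]
tcp_rot: [-3.09, -0.554, 0.023]
contact_force: [0.4, -0.6, 0.1]
opening: 0.0657
```

Run:
```python
from ov import *
s=st();snap('wrist','w10');im=cv2.imread('pics/w10.png');K,P=campose('wrist',s);print(T(s)[:3,:3])
M=T(s)
print(pj(K,P,[.4732,.2043,.024]))
```

```text
15.75 [0.4691 0.2008 0.0581] [-3.0896 -0.5539  0.023 ] [ 0.4025 -0.5906  0.0873] 0.06570281280350047
[[ 0.9376  0.3474 -0.0149]
 [ 0.3474 -0.9377  0.    ]
 [-0.014  -0.0052 -0.9999]]
[314.1153 268.3367]
```

View pics/w10.png

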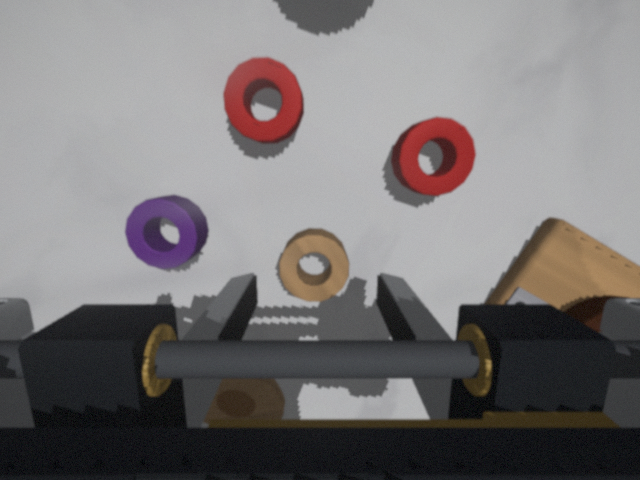

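The small ring is at (314,265), midway between the fingers and slightly ahead. I'll also correct the 0.8° tilt that has built up.

Emit:
{"api": "play_rows", "payload": {"rows": [[7,-1.7,0,-0.3,0.8,0,70],[7,-1.7,12,-0.3,0.8,0,70],[7,-1.7,25,-0.3,0.8,0,70],[7,-1.7,36,-0.3,0.8,0,70],[7,-1.7,40,-0.3,0.8,0,70]]}}

```text
clock: 16.3
position: [0.4758, 0.2053, 0.019]
tcp_rot: [-3.092, -0.555, -0.004]
contact_force: [-0.9, 0.8, -0.3]
opening: 0.0655
```

Run:
```python
from ov import *
s=st();M=T(s);d=M[:3,:3].T@np.array([0,0,-1]);print(M[:3,:3].T@(np.array([.4745,.2048,.0139])-M[:3,3])*1e3,'rot deg',np.degrees([-d[1],d[0]]))
snap('wrist','w11');im=cv2.imread('pics/w11.png');K,P=campose('wrist',s)
o=cv2.resize(im[225:345,250:385],None,fx=5,fy=5,interpolation=cv2.INTER_CUBIC)
for z,r,col in((.024,.022,(0,255,0)),(.024,.0105,(0,255,255)),(0,.022,(255,0,0))): circ(o,K,P,np.array([.4745,.2048,z]),np.eye(3),r,250,225,5,col)
cv2.imwrite('pics/w11c.png',o)
```

```text
16.3 [0.4758 0.2053 0.019 ] [-3.0921 -0.5547 -0.0037] [-0.8709  0.7828 -0.3252] 0.06548899276301949
[-1.4428 -0.0223  5.1202] rot deg [ 0.019  -0.1347]
```

View pics/w11c.png

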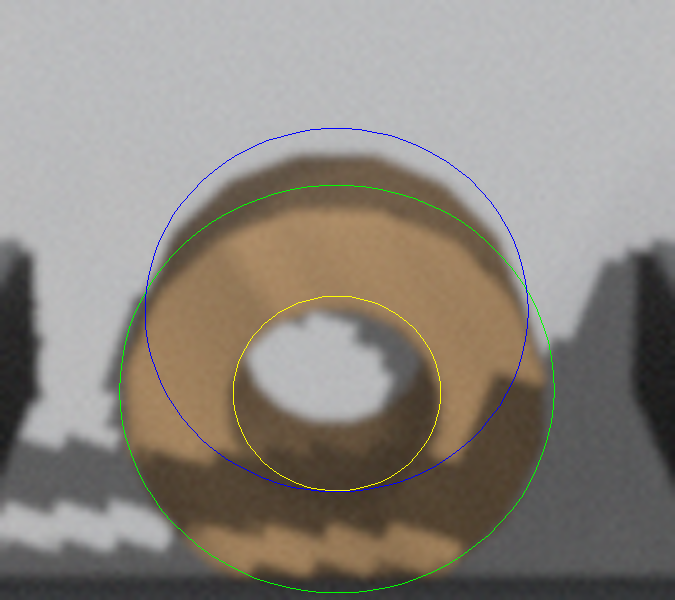

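Emit:
{"api": "play_rows", "payload": {"rows": [[-3.2,0,3,0,0,0,70],[-3.2,0,5,0,0,0,70],[-3.2,0,5,0,0,0,70],[-3.2,0,5,0,0,0,70],[-3.2,0,5,0,0,0,60]]}}

```text
clock: 16.85
position: [0.4731, 0.2042, 0.0142]
tcp_rot: [-3.092, -0.555, -0.004]
contact_force: [0.0, -0.2, 0.3]
opening: 0.0608
```

Emit:
{"api": "play_rows", "payload": {"rows": [[0,0,0,0,0,0,50],[0,0,0,0,0,0,30],[0,0,0,0,0,0,30],[0,0,0,0,0,0,30],[0,0,0,0,0,0,30]]}}

```text
clock: 17.35
position: [0.4733, 0.2043, 0.0144]
tcp_rot: [-3.092, -0.555, -0.005]
contact_force: [-0.5, -0.1, 1.0]
opening: 0.0426
```

```bash
cat > held.py <<'E'
from ov import *
import sys
s=st();M=T(s);A=M[:3,:3];d=A.T@np.array([0,0,-1]);print('rot deg',np.degrees([-d[1],d[0]]))
snap('wrist',sys.argv[1]);im=cv2.imread('pics/%s.png'%sys.argv[1]);K,P=campose('wrist',s)
dx,dy,un=float(sys.argv[2]),float(sys.argv[3]),float(sys.argv[4])
o=cv2.resize(im[225:345,250:385],None,fx=5,fy=5,interpolation=cv2.INTER_CUBIC)
for z,r,col in((un-.024,.022,(0,255,0)),(un-.024,.0105,(0,255,255)),(un,.022,(255,0,0))): circ(o,K,P,M[:3,3]+A@[dx,dy,z],A,r,250,225,5,col)
cv2.imwrite('pics/%sc.png'%sys.argv[1],o)
E
python3 held.py w12 0 0 .0139
```

```text
17.35 [0.4733 0.2043 0.0144] [-3.0921 -0.5546 -0.0051] [-0.4616 -0.0819  1.031 ] 0.04261248304234275
rot deg [ 0.0229 -0.1855]
```

View pics/w12c.png

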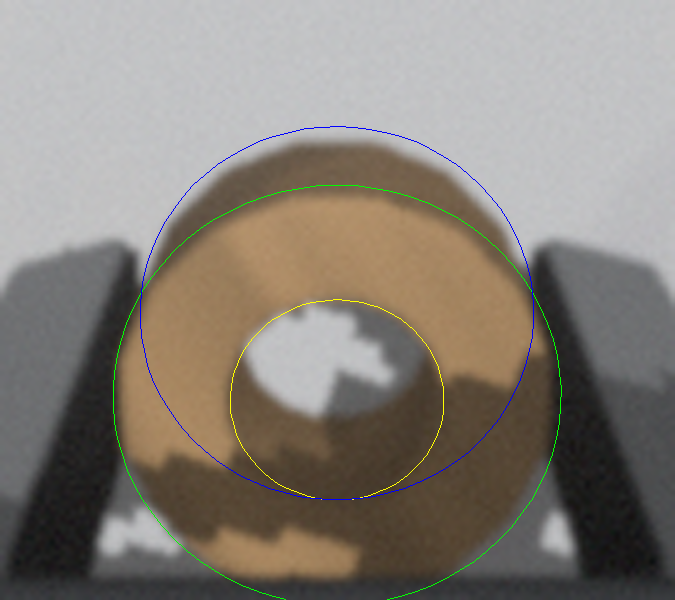

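The ring is gripped, 0.6 mm behind the tool centre. The opening reads 42.6 mm against the nominal 44 mm, so I'll lift and check that it holds.

Emit:
{"api": "play_rows", "payload": {"rows": [[0,0,-20,0,0,0,30],[0,0,-55,0,0,0,30],[0,0,-95,0,0,0,30],[0,0,-135,0,0,0,30],[0,0,-160,0,0,0,30]]}}

```text
clock: 17.9
position: [0.474, 0.2045, 0.1775]
tcp_rot: [-3.092, -0.555, -0.011]
contact_force: [0.5, -0.3, 0.2]
opening: 0.0421
```

```bash
python3 held.py w13 -.0006 0 .0144
python3 - <<'E'
from h import *
s=ctrl.sense();M=T(s);print(M[:3,:3].T@(np.array([.4847,.0112,.180])-M[:3,3])*1e3)
E
```

```text
17.9 [0.474  0.2045 0.1775] [-3.0918 -0.5546 -0.0115] [ 0.4962 -0.2958  0.1883] 0.04208275953978377
rot deg [ 0.0491 -0.4168]
[-59.7449 184.7112   0.8017]
```

View pics/w13c.png

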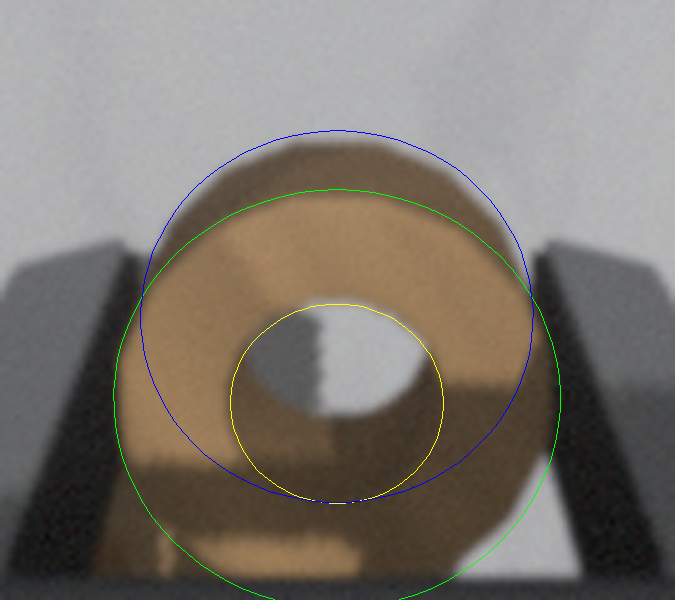

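Emit:
{"api": "play_rows", "payload": {"rows": [[-10,30,0,0,-0.2,0,30],[-23,70,0,0,-0.2,0,30],[-36,110,0,0,-0.2,0,30],[-48,150,0,0,-0.2,0,30],[-60,184,0,0,-0.2,0,30]]}}

```text
clock: 18.45
position: [0.4836, 0.01, 0.1799]
tcp_rot: [-3.092, -0.554, -0.015]
contact_force: [0.4, -0.6, -1.3]
opening: 0.0425
```

Emit:
{"api": "play_rows", "payload": {"rows": [[0,0,0,0,0,0,30],[0,0,0,0,0,0,30],[0,0,0,0,0,0,30],[0,0,0,0,0,0,30],[0,0,0,0,0,0,30]]}}

```text
clock: 18.95
position: [0.4835, 0.0111, 0.1798]
tcp_rot: [-3.091, -0.557, -0.015]
contact_force: [0.8, 0.1, -0.5]
opening: 0.0427
```

```bash
cat > g.py <<'E'
from h import *
s=st();M=T(s);A=M[:3,:3];d=A.T@np.array([0,0,-1]);print('to tgt',A.T@(np.array([.4847,.0112,.1144])-M[:3,3])*1e3,'F',A.T@np.array(s['contact_force']),'rot deg',np.degrees([-d[1],d[0]]))
E
python3 g.py
```

```text
18.95 [0.4835 0.0111 0.1798] [-3.0912 -0.5573 -0.0149] [ 0.7588  0.0984 -0.5071] 0.04265963287833337
to tgt [ 0.5315  0.2891 65.3799] F [0.7406 0.1723 0.5143] rot deg [ 0.0661 -0.5411]
```

Emit:
{"api": "play_rows", "payload": {"rows": [[0.5,0.3,15,0,-0.5,0,30],[0.5,0.3,35,0,-0.5,0,30],[0.5,0.3,52,0,-0.5,0,30],[0.5,0.3,58,0,-0.5,0,30],[0.5,0.3,58,0,-0.5,0,30]]}}

```text
clock: 19.45
position: [0.4833, 0.0117, 0.1201]
tcp_rot: [-3.091, -0.558, 0.004]
contact_force: [-0.0, -0.3, 0.3]
opening: 0.0427
```

```bash
python3 g.py; python3 held.py w14 -.0006 0 .0144
python3 - <<'E'
from ov import *
s=ctrl.sense();K,P=campose('wrist',s);o=cv2.imread('pics/w14c.png');circ(o,K,P,np.array([.4843,.0107,.1]),np.eye(3),.0085,250,225,5,(0,0,255));cv2.imwrite('pics/w14c.png',o)
E
```

```text
19.45 [0.4833 0.0117 0.1201] [-3.0914 -0.5583  0.0039] [-0.0324 -0.2872  0.2546] 0.04270192141334565
to tgt [1.1083 0.9529 5.6871] F [-0.1314  0.2575 -0.2544] rot deg [-0.0346  0.1373]
19.45 [0.4833 0.0117 0.1201] [-3.0914 -0.5583  0.0039] [-0.0324 -0.2872  0.2546] 0.04270192141334565
rot deg [-0.0346  0.1373]
```

View pics/w14c.png

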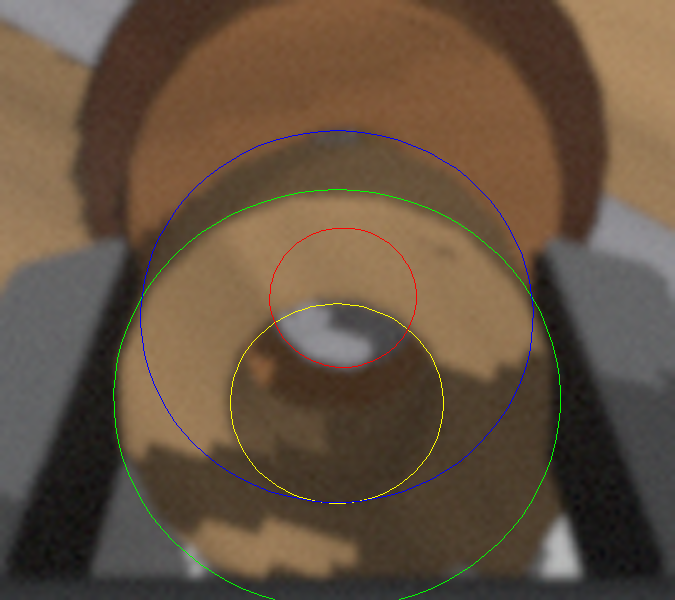

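The spindle top shows through the bore at the predicted place. I'll align, then feel downwards.

Emit:
{"api": "play_rows", "payload": {"rows": [[1.1,0.9,0,0,0,0,30],[1.1,0.9,1,0,0,0,30],[1.1,0.9,2,0,0,0,30],[1.1,0.9,3,0,0,0,30],[1.1,0.9,3,0,0,0,30]]}}

```text
clock: 20.0
position: [0.4856, 0.011, 0.1182]
tcp_rot: [3.091, 0.558, -0.0]
contact_force: [-0.2, -0.1, -0.6]
opening: 0.0428
```

```bash
python3 g.py
```

```text
20.0 [0.4856 0.011  0.1182] [ 3.0911  0.5578 -0.0004] [-0.1923 -0.0976 -0.5724] 0.04284587079690685
to tgt [-0.7736 -0.5064  3.8204] F [-0.2141  0.024   0.5725] rot deg [0.0287 0.0216]
```

Emit:
{"api": "play_rows", "payload": {"rows": [[-0.7,-0.4,0,0,0,0,30],[-0.7,-0.4,0,0,0,0,30],[-0.7,-0.4,1,0,0,0,30],[-0.7,-0.4,2,0,0,0,30],[-0.7,-0.4,3,0,0,0,30]]}}

```text
clock: 20.5
position: [0.4847, 0.0111, 0.1151]
tcp_rot: [3.091, 0.558, -0.001]
contact_force: [1.2, 0.4, 0.0]
opening: 0.0427
```

```bash
python3 g.py
```

```text
20.5 [0.4847 0.0111 0.1151] [ 3.0911  0.5578 -0.0006] [1.203 0.381 0.023] 0.042706566916963236
to tgt [-0.0109 -0.0958  0.7042] F [ 1.2603  0.0635 -0.0236] rot deg [0.0282 0.0282]
```

Emit:
{"api": "play_rows", "payload": {"rows": [[0,0,0.5,0,0,0,30],[0,0,1,0,0,0,30],[0,0,1.5,0,0,0,30],[0,0,2,0,0,0,30],[0,0,2,0,0,0,30]]}}

```text
clock: 21.0
position: [0.4847, 0.0111, 0.113]
tcp_rot: [3.091, 0.558, -0.001]
contact_force: [-0.1, 0.5, -0.6]
opening: 0.0423
```

Emit:
{"api": "play_rows", "payload": {"rows": [[0,0,0.5,0,0,0,30],[0,0,1,0,0,0,30],[0,0,1.5,0,0,0,30],[0,0,2,0,0,0,30],[0,0,2,0,0,0,30]]}}

```text
clock: 21.5
position: [0.4846, 0.0112, 0.1109]
tcp_rot: [3.091, 0.558, -0.001]
contact_force: [-0.0, -0.5, 0.6]
opening: 0.0426
```

```bash
python3 g.py
```

```text
21.5 [0.4846 0.0112 0.1109] [ 3.0912  0.5579 -0.0011] [-0.0098 -0.5218  0.6004] 0.042629689933649906
to tgt [ 0.0709 -0.0162 -3.4573] F [-0.192   0.4857 -0.6001] rot deg [0.0187 0.0423]
```

Threaded with no contact force. Continuing down towards the home height, TCP about 0.0784.

Emit:
{"api": "play_rows", "payload": {"rows": [[0,0,1.5,0,0,0,30],[0,0,3,0,0,0,30],[0,0,4.5,0,0,0,30],[0,0,6,0,0,0,30],[0,0,7,0,0,0,30]]}}

```text
clock: 22.0
position: [0.4845, 0.0112, 0.1037]
tcp_rot: [3.091, 0.558, -0.002]
contact_force: [-0.1, 0.4, -0.6]
opening: 0.0429
```

Emit:
{"api": "play_rows", "payload": {"rows": [[0,0,1,0,0,0,30],[0,0,2,0,0,0,30],[0,0,3,0,0,0,30],[0,0,4,0,0,0,30],[0,0,5,0,0,0,30]]}}

```text
clock: 22.5
position: [0.4845, 0.0111, 0.0986]
tcp_rot: [3.091, 0.558, -0.001]
contact_force: [-0.5, 0.2, -0.3]
opening: 0.0431
```

Emit:
{"api": "play_rows", "payload": {"rows": [[0,0,1,0,0,0,30],[0,0,2,0,0,0,30],[0,0,3,0,0,0,30],[0,0,4,0,0,0,30],[0,0,5,0,0,0,30]]}}

```text
clock: 23.0
position: [0.4845, 0.0111, 0.0936]
tcp_rot: [3.091, 0.558, -0.001]
contact_force: [0.2, -0.3, -0.6]
opening: 0.0425
```

```bash
python3 g.py;python3 held.py w15 -.0006 0 .0144
```

```text
23.0 [0.4845 0.0111 0.0936] [ 3.0912  0.5579 -0.0014] [ 0.1971 -0.2758 -0.593 ] 0.0425107156918661
to tgt [  0.1594  -0.001  -20.8343] F [0.0888 0.3272 0.593 ] rot deg [0.0138 0.0546]
23.0 [0.4845 0.0111 0.0936] [ 3.0912  0.5579 -0.0014] [ 0.1971 -0.2758 -0.593 ] 0.0425107156918661
rot deg [0.0138 0.0546]
```

View pics/w15c.png

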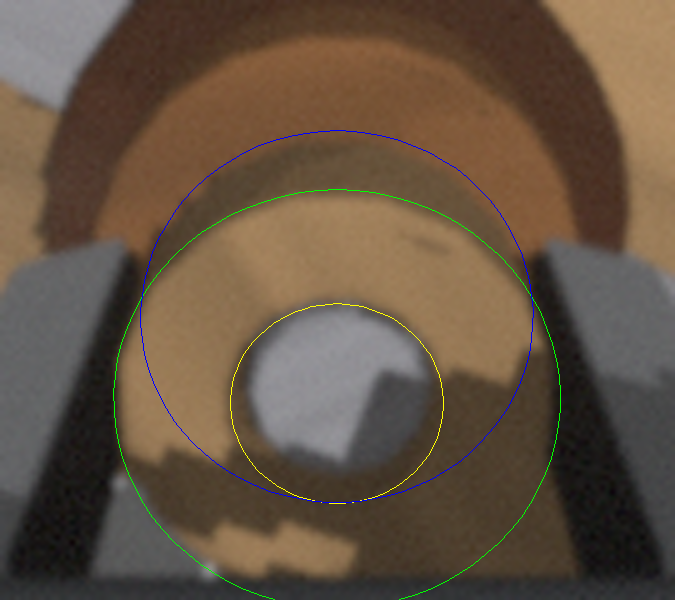

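The spindle is well centred in the bore. About 15 mm to go.

Emit:
{"api": "play_rows", "payload": {"rows": [[0,0,1.5,0,0,0,30],[0,0,3,0,0,0,30],[0,0,4.5,0,0,0,30],[0,0,6,0,0,0,30],[0,0,7,0,0,0,30]]}}

```text
clock: 23.55
position: [0.4846, 0.0111, 0.0864]
tcp_rot: [3.091, 0.558, -0.001]
contact_force: [1.1, 0.1, -0.6]
opening: 0.0427
```

Emit:
{"api": "play_rows", "payload": {"rows": [[0,0,1,0,0,0,30],[0,0,2,0,0,0,30],[0,0,3,0,0,0,30],[0,0,4,0,0,0,30],[0,0,5,0,0,0,30]]}}

```text
clock: 24.05
position: [0.4847, 0.0111, 0.0813]
tcp_rot: [3.091, 0.558, -0.001]
contact_force: [0.8, -0.6, 0.4]
opening: 0.0431
```

Emit:
{"api": "play_rows", "payload": {"rows": [[0,0,0.5,0,0,0,30],[0,0,1,0,0,0,30],[0,0,1.5,0,0,0,30],[0,0,2,0,0,0,30],[0,0,2.2,0,0,0,30]]}}

```text
clock: 24.55
position: [0.4847, 0.0111, 0.0791]
tcp_rot: [3.091, 0.558, -0.001]
contact_force: [0.2, -0.4, -0.3]
opening: 0.0427
```

```bash
python3 g.py
```

```text
24.55 [0.4847 0.0111 0.0791] [ 3.0912  0.5578 -0.001 ] [ 0.213  -0.4092 -0.33  ] 0.04265289484265421
to tgt [  0.042   -0.0571 -35.3176] F [0.0567 0.4577 0.3301] rot deg [0.0183 0.04  ]
```

I see no blade resistance here, although the medium ring met about 4 N. I'll look before pushing further.

```bash
python3 held.py w16 -.0006 0 .0144
python3 - <<'E'
from h import *
snap('scene','s16')
im=cv2.imread('pics/s16.png');cv2.imwrite('pics/s16c.png',cv2.resize(im[200:330,260:390],None,fx=4.5,fy=4.5,interpolation=cv2.INTER_CUBIC))
E
```

```text
24.55 [0.4847 0.0111 0.0791] [ 3.0912  0.5578 -0.001 ] [ 0.213  -0.4092 -0.33  ] 0.04265289484265421
rot deg [0.0183 0.04  ]
```

View pics/w16c.png

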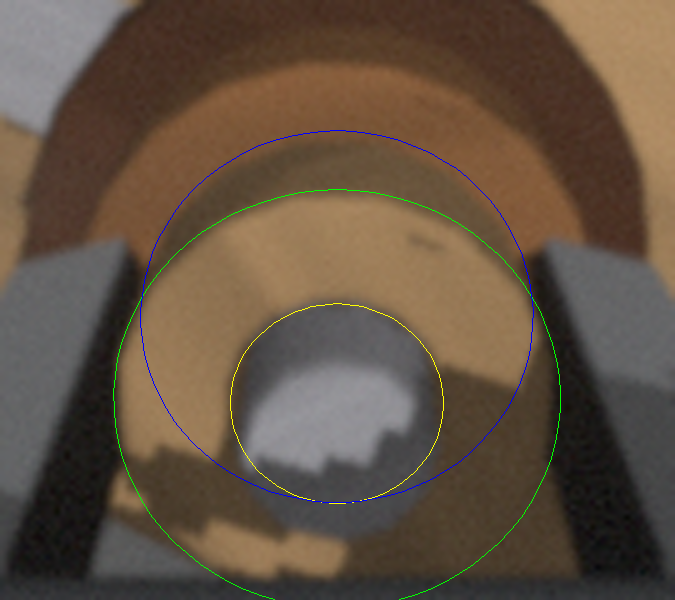

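View pics/s16c.png

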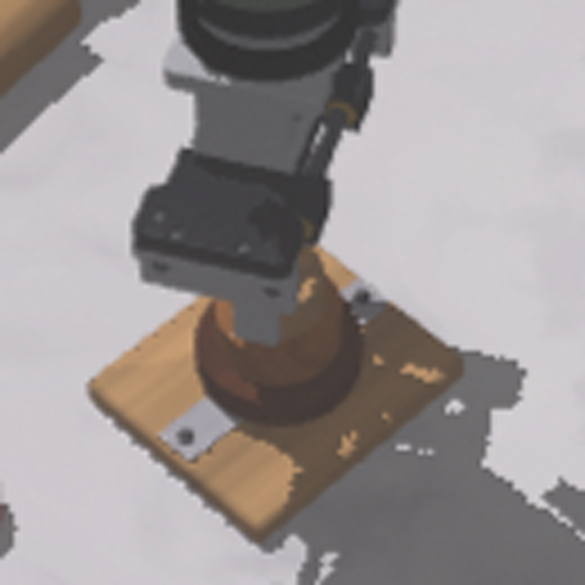

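The ring hasn't slipped in the grip, and the spindle now stands proud of it as expected. The missing resistance is probably the medium ring holding the blades flat. I'll press gently to contact.

Emit:
{"api": "play_rows", "payload": {"rows": [[0,0,0.4,0,0,0,30],[0,0,0.8,0,0,0,30],[0,0,1,0,0,0,30],[0,0,1,0,0,0,30],[0,0,1,0,0,0,30]]}}

```text
clock: 25.15
position: [0.4849, 0.0111, 0.0784]
tcp_rot: [3.091, 0.558, -0.0]
contact_force: [-0.4, 0.5, 4.2]
opening: 0.0427
```

Emit:
{"api": "play_rows", "payload": {"rows": [[0,0,0.4,0,0,0,30],[0,0,0.8,0,0,0,30],[0,0,0.8,0,0,0,30],[0,0,0.8,0,0,0,30],[0,0,0.8,0,0,0,30]]}}

```text
clock: 25.65
position: [0.4849, 0.011, 0.0784]
tcp_rot: [3.091, 0.558, -0.0]
contact_force: [-2.1, -0.7, 7.3]
opening: 0.0426
```

```bash
python3 g.py
```

```text
25.65 [0.4849 0.011  0.0784] [ 3.0909  0.558  -0.0004] [-2.0902 -0.6629  7.2673] 0.04257122353673546
to tgt [ -0.1901  -0.2118 -36.0344] F [-2.1929 -0.1047 -7.2665] rot deg [0.0399 0.0232]
```

Contact came at exactly 0.0784. One more light press, then let go.

Emit:
{"api": "play_rows", "payload": {"rows": [[0,0,0.5,0,0,0,30],[0,0,1,0,0,0,30],[0,0,1.2,0,0,0,30],[0,0,1.2,0,0,0,30],[0,0,1.2,0,0,0,30]]}}

```text
clock: 26.15
position: [0.485, 0.011, 0.0783]
tcp_rot: [3.091, 0.558, -0.001]
contact_force: [-3.4, 1.0, 10.5]
opening: 0.0427
```

Emit:
{"api": "play_rows", "payload": {"rows": [[0,0,0,0,0,0,50],[0,0,0,0,0,0,75],[0,0,0,0,0,0,75],[0,0,-10,0,0,0,75],[0,0,-30,0,0,0,75]]}}

```text
clock: 26.65
position: [0.4831, 0.0113, 0.1072]
tcp_rot: [-3.091, -0.558, 0.008]
contact_force: [0.6, 0.3, 0.3]
opening: 0.0701
```

Emit:
{"api": "play_rows", "payload": {"rows": [[0,0,-30,0,0,0,75],[0,0,-60,0,0,0,75],[-40,0,-80,0,0,0,75],[-80,0,-80,0,0,0,75],[-90,0,-80,0,0,0,75]]}}

```text
clock: 27.15
position: [0.3968, -0.0205, 0.1882]
tcp_rot: [-3.092, -0.557, 0.008]
contact_force: [0.3, 0.2, 0.4]
opening: 0.0704
```

Run:
```python
from ov import *
snap('scene','s17');s=st();snap('wrist','w17');snap('top','t17')
x0,y0=265,220;im=cv2.imread('pics/s17.png');raw=cv2.resize(im[y0:320,x0:375],None,fx=5,fy=5,interpolation=cv2.INTER_CUBIC);o=raw.copy()
K,P=campose('scene');c=np.array([.4835,.0105,0])
for z,r,col in((.064,.03,(0,255,0)),(.064,.022,(255,0,0)),(.088,.022,(255,255,0)),(.1,.0085,(0,0,255))): circ(o,K,P,c+[0,0,z],np.eye(3),r,x0,y0,5,col)
im=cv2.imread('pics/w17.png');K,P=campose('wrist',s);x0,y0=250,60;w=cv2.resize(im[y0:200,x0:380],None,fx=4,fy=4)
cv2.imwrite('pics/s17c.png',cv2.resize(np.hstack([raw,o]),(800,364)));cv2.imwrite('pics/w17c.png',w)
```

```text
27.2 [ 0.3968 -0.0206  0.1878] [-3.0915 -0.556   0.0089] [-0.87    0.6838 -0.7078] 0.0703994173709135
```

View pics/s17c.png

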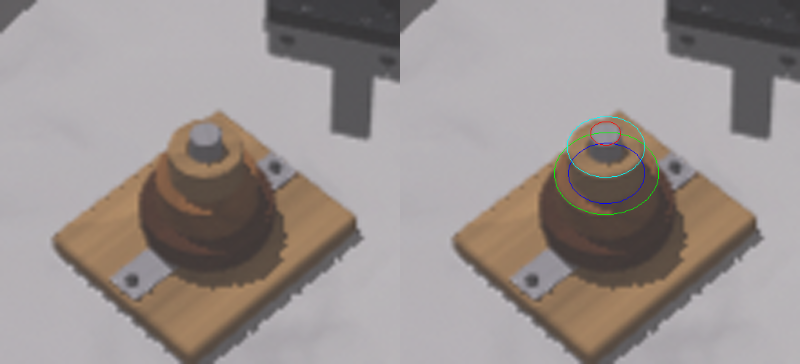

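View pics/w17.png

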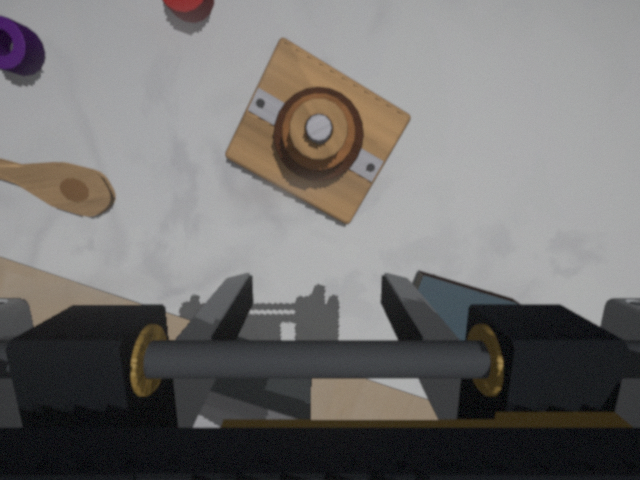

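View pics/t17.png

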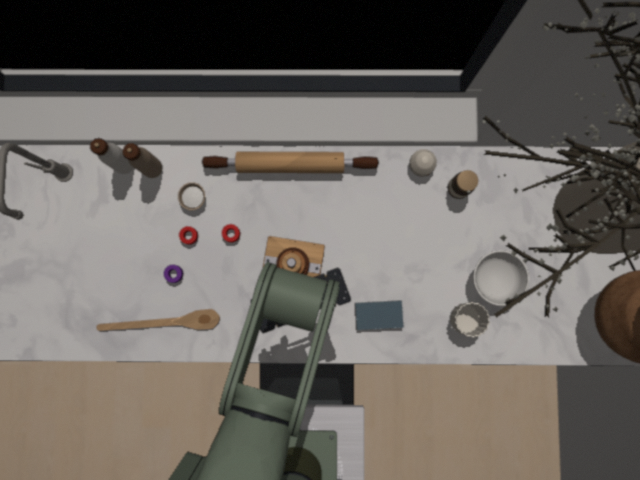

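Both rings are stacked flat round the spindle at (318,128) in the wrist view. In the top view the bystanders are where they started and the gripper is clear, so I'll hand in.

```bash
python3 -c "
from rig import ctrl
print(ctrl.sign_off())"
```

```text
the job is handed in; nothing more can be done
None
```

Both rings are on the spindle: the medium ring on the largest one, and the small ring on the medium one. I pressed each down, let go and drew the gripper clear. The job was handed in at about 27 s, and sign-off gave no verdict.

| Check | Medium ring | Small ring |
|---|---|---|
| Tool height where it stopped | 53.9 mm | 78.4 mm |
| Ring underside at that height (from the grasp) | 40.0 mm, fully home | 64.0 mm, fully home |
| Highest force read (at the end of each move) | about 11 N | about 10.5 N |

- **Pictures:** After release, the top edge of each ring matched its home height in the scene picture. The stack looked level and centred on the spindle.
- **Bystanders:** In the last top view they were where they had been at the start.

Three readings did not agree with what I expected:
- **Blade resistance:** The small ring met almost none on the way down, while the medium ring met about 4–5 N, just under the stated 5–15 N. The pictures showed no slip in the grip. The medium ring may have been holding the blades flat, but I did not confirm that.
- **Small ring's width:** The gripper read 42.6 mm on it instead of 44 mm. It held firmly anyway.
- **Small ring's position:** The top camera and the wrist camera first disagreed by about 5 mm. I used the closer wrist view.

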